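# Build a cooling crib from cased kiln bars and lay out the enamel test strips

## Robot

A 6-joint arm with a two-finger parallel gripper is mounted at the origin on the work surface. World frame = base frame: x ahead of the robot, y to its left, z up, the work surface at z = 0. Lengths are in mm, angles in rad, forces in N, time in s.
With the tool pointing down it reaches from about 300 to 775 mm from the base axis. Payload 14.6 kg.
Tool frame: the origin (TCP) lies midway between the tips of the shut fingers; the grasp point (between the pads) lies 19 mm behind it; z points along the fingers, y is the direction in which the jaws open and shut (so a half turn about z gives the same grasp; the last joint's range is limited). The gripper opens to 94 mm and grips with 3 to 60 N. Pads are 16 mm wide; open, the fingers measure 119 mm over their backs; the gripper's body (75 mm by 177 mm) begins 78 mm behind the grasp point.
Start: joints at [-1.367, 0.3, 1.521, -0, 1.321, -0.067], TCP at [147.12, -529.948, 205.446] pointing down, gripper open.
Joint ranges: [-3.03, 3.03], [-0.79, 2.21], [0.23, 2.52], [-1.04, 4.18], [0, 3.07], [-2.55, 2.55]. Speed limits (rad/s): [2.22, 2.22, 2.57, 3.14, 3.14, 3.14].

## Interface

Orientations are given as [roll, pitch, yaw] about the fixed x, y, z axes, in that order (R = Rz(yaw) Ry(pitch) Rx(roll)).
In Python, from cell import manip gives the robot as it stands.
- The arm moves only by the tool play_rows, never from a script. Its argument "commands" is a list of rows, each an object of numbers: "x", "y", "z": the shift along the tool's x, y, z in m; "wx", "wy", "wz": the turn, a rotation vector about the tool's x, y, z in degrees; "grip": the opening, from 0 (shut) to 1 (fully open). In form: [{"x": .., "y": .., "z": .., "wx": .., "wy": .., "wz": .., "grip": ..}, ...]. A call has 1 to 20 rows; each row shifts and turns the commanded pose from where the row before left it, along the tool's axes as they then stand; what a row does not reach is not made up. A row lasts 1/8 s, in which the tool goes at most 62.5 mm and 10.7 degrees, less where a joint would pass 70% of its speed; a pose out of reach is approached as far as the arm can. A call is refused whole if a number of a shift passes 0.0625 or a number of a turn 10.7, either way. A call with a gripper value outside its range is refused whole. The fingers move at their own pace and stop on an object; "squeeze" is the grip in N (left out, the last holds). Time passes only in rows, so rows that do not move let the fingers close. It gives the time, the measured TCP pose, the force and the opening at its end, in the units of the state.
- manip.read_state(): the state, without advancing time (a new reading comes with each control period).
- manip.camera(name): name is "scene" or "side" or "wrist"; returns (picture, depth): 384x512x3 uint8, red, green, blue; 384x512 float32, mm along the optical axis (not along the pixel's ray), 0 where there is no reading.
- manip.camera_info(name): a dict with "intrinsics" (3x3 intrinsics, pixels), "camera_from_world" (4x4, takes a point from world to camera coordinates); the wrist camera has in their place "tool_from_camera" (4x4, takes a point from camera to tool coordinates, whose origin is the TCP and whose axes are the flange's). Camera axes: x right, y up, looking along -z (the intrinsics and any distortion apply to the point x, -y, -z); pixel columns grow to the right and rows downward; lengths in mm; the calibration is good to about 2 mm. The wrist camera is an equidistant fisheye: a pixel r from the principal point sees the ray r / f radians off the axis. A picture is of the moment at which its call begins: read the wrist's pose just before it. camera_info takes no time and is no camera call.
- manip.sign_off(): hands the job in, once; it reports no verdict.
The state is a dict: "clock": time; "joints": joint angles; "qd": joint speeds; "effort": joint torques, N m; "eef_pos": TCP position; "eef_rot": TCP orientation; "wrist_force": force on the tool from outside, world axes, zero at the start; "moment": the same for the moment, N m; "finger_gap": finger opening in mm.
Only numpy, scipy, OpenCV 4.12 (cv2) and the standard library are available. Lean on these libraries where they do the work, as an engineer would, in place of code of your own. Each camera call takes 0.05 s, during which the arm holds its last target.

## Task

Ease the four ceramic kiln bars out of their tight case cutouts by their protruding ends, straight and gently (small wiggles help) without wrenching them in the case, and stack them on the ribbed base as a crib of two crosswise layers: two bars across the ribs, then two bars across those, each pair spaced like the ribs (50 mm between centre lines) and centred squarely on the base. When the crib is complete, lay every copper test strip flat on top, side by side, crosswise over both upper bars with the strips' middles midway between the bars. Leave the mallet, pot, jar and bottle where they are.

Things in the scene. Friction and masses are not known exactly. Their poses are not given: they have to be found in the camera images.
- case: Fixed flat black case, blue-grey top, 95 deep, 200 wide, 54 mm high. Origin on the table 70 mm before the middle of its front face; x points straight into the case, z up. Front face: four cutouts 18 mm wide, 85 deep, floor 20 mm above the table, centres at y = -67.5, -22.5, 22.5, 67.5 mm. In each a sprung felt pad pinches the bar from above (a straight pull takes 10 to 20 N all the way out)
- base: Fixed steel cooling-crib base: a dark square plate 160 x 160 x 8 mm with two lighter fixed ribs on it, each 150 x 16 x 16 mm, running along the base's x axis, centre lines at y = -25 and +25 mm (50 mm apart), rib tops 24 mm above the table. Origin at the centre of the plate's underside, z up
- bar1_c (a point): Centre (mid-height) of cream ceramic kiln bar 1, 150 x 16 x 16 mm, x axis along its length, 0.08 kg. At first level in cutout 1 of the case (counted from the case's -y side), x axis into the case, about 70 mm of it sticking out, centre 28 mm above the table. The four bars are alike and interchangeable
- bar2_c (a point): Centre (mid-height) of cream ceramic kiln bar 2, 150 x 16 x 16 mm, x axis along its length, 0.08 kg. At first level in cutout 2 of the case (counted from the case's -y side), x axis into the case, about 70 mm of it sticking out, centre 28 mm above the table. The four bars are alike and interchangeable
- bar3_c (a point): Centre (mid-height) of cream ceramic kiln bar 3, 150 x 16 x 16 mm, x axis along its length, 0.08 kg. At first level in cutout 3 of the case (counted from the case's -y side), x axis into the case, about 70 mm of it sticking out, centre 28 mm above the table. The four bars are alike and interchangeable
- bar4_c (a point): Centre (mid-height) of cream ceramic kiln bar 4, 150 x 16 x 16 mm, x axis along its length, 0.08 kg. At first level in cutout 4 of the case (counted from the case's -y side), x axis into the case, about 70 mm of it sticking out, centre 28 mm above the table. The four bars are alike and interchangeable
- strip1_c (a point): Centre of copper enamel test strip 1, 100 x 22 x 6 mm (x axis along its length, z normal to its face), two coloured patches on its face, about 0.1 kg, lying flat on the table; may be absent. This point is at mid-thickness
- strip2_c (a point): Centre of copper enamel test strip 2, 100 x 22 x 6 mm (x axis along its length, z normal to its face), two coloured patches on its face, about 0.1 kg, lying flat on the table; may be absent. This point is at mid-thickness
- strip3_c (a point): Centre of copper enamel test strip 3, 100 x 22 x 6 mm (x axis along its length, z normal to its face), two coloured patches on its face, about 0.1 kg, lying flat on the table; may be absent. This point is at mid-thickness
- mallet: Bystander: wooden mallet; origin at the middle of its underside. Leave alone
- toolpot: Bystander: brass pot of punches (52 mm dia, 115 mm high); origin at the middle of its underside. Leave alone
- jar: Bystander: jar (50 mm dia, 60 mm high); origin at the middle of its underside. Leave alone
- oilbottle: Bystander: white bottle with red cap (44 mm dia, 110 mm high); origin at the middle of its underside. Leave alone
There are look-alikes about, which are no part of the job. What is shaped like the part that bears strip1_c but purple or yellow is not meant.

How it is judged:
By the outcome, as a careful person would: the job done as asked, in the order asked, and still so for the second after the job is handed in, with the robot touching nothing.
Of strip1, strip2, strip3 only 1 to 3 are there at a start; the rules pass over those that are not, and their reading is None.
At some moment in a run one of strip1, strip2, strip3 may be knocked a few centimetres aside while the robot is not near it.
Once in a run the grip may slacken for a moment while it holds something.
It also fails if it takes over 210 s, if anything falls off the work surface, if the arm or the gripper's body presses on something with over 40 N, if the wrist force passes 120 N, or if a joint passes its speed limit or range.

## Working session

There is one attempt and no reset: what is moved stays moved. The work goes in short steps, Python scripts to look and compute and a tool call to move; the robot and the scene stay as the last step left them, time stands still between calls to the robot, and variables do not carry over. Pictures are saved under pics/ and viewed, and the job is handed in when it is done.

Besides the shell and the picture viewer there is one more tool, called after ">>>" as a command line: name --argument value ..., lists and objects as JSON in quotes. play_rows: Moves the arm, as the interface text tells. Its arguments: {"type":"object","properties":{"commands":{"type":"array"},"squeeze":{"type":"number"}},"required":["commands"]}

```bash
ls; mkdir -p pics; cat > h.py <<'E'
import numpy as np, cv2
from cell import manip
from scipy.spatial.transform import Rotation as R
def save(n,im): cv2.imwrite('pics/'+n+'.png',im[:,:,::-1])
def world(cam,depth,info):
    K=np.array(info['intrinsics']); T=np.linalg.inv(np.array(info['camera_from_world']))
    v,u=np.mgrid[0:depth.shape[0],0:depth.shape[1]]
    x=(u-K[0,2])/K[0,0]*depth; y=-(v-K[1,2])/K[1,1]*depth
    P=np.stack([x,y,-depth,np.ones_like(depth)],-1)@T.T
    return P[...,:3]
E
python3 - <<'E'
from h import *
s=manip.read_state(); print(s)
for n in ['scene','side','wrist']:
    im,d=manip.camera(n); save(n+'0',im); i=manip.camera_info(n); print(n,i)
    np.savez('%s0.npz'%n,im=im,d=d)
E
```

```text
pics
{'clock': 0.0, 'joints': array([-1.36662323e+00,  3.00471326e-01,  1.52155118e+00,  4.58286566e-06,
        1.32071346e+00, -6.65968607e-02]), 'qd': array([ 0.00114212,  0.00033104,  0.00034331, -0.0005823 , -0.00104204,
       -0.00010853]), 'effort': array([-4.24569644e-04, -5.31802511e+01, -3.52738237e+01,  7.08405278e-02,
        2.44555034e-02, -7.83539804e-05]), 'eef_pos': array([ 147.05873283, -529.71145297,  204.89885905]), 'eef_rot': array([-3.14045217e+00, -8.05137690e-05,  2.70768776e-01]), 'wrist_force': array([ 0.12971502, -0.16081146,  0.16037384]), 'moment': array([-0.0437548 ,  0.01922762,  0.02779052]), 'finger_gap': 94.4535750415413}
scene {'intrinsics': array([[439.57124509,   0.        , 251.61550749],
       [  0.        , 439.57124509, 195.50977066],
       [  0.        ,   0.        ,   1.        ]]), 'camera_from_world': array([[ 7.59608183e-01,  6.49977774e-01, -2.28976516e-02,
        -3.99898664e+02],
       [-3.87006600e-01,  4.80016787e-01,  7.87279986e-01,
         1.59350641e+02],
       [ 5.22705750e-01, -5.89162777e-01,  6.16170367e-01,
        -
[... 479 characters left out ...]
3.58204405e-01, -7.78390355e-01,  5.15556068e-01,
        -1.52876803e+03],
       [ 0.00000000e+00,  0.00000000e+00,  0.00000000e+00,
         1.00000000e+00]])}
wrist {'intrinsics': array([[297.31863964,   0.        , 251.2784794 ],
       [  0.        , 297.31863964, 189.91342625],
       [  0.        ,   0.        ,   1.        ]]), 'tool_from_camera': array([[-9.79012206e-04,  9.72994523e-01,  2.30826123e-01,
         6.64406461e+01],
       [ 9.99999492e-01,  1.00763908e-03, -6.13275024e-06,
         3.39039881e-01],
       [-2.38556555e-04,  2.30825999e-01, -9.72995016e-01,
        -1.80031298e+02],
       [ 0.00000000e+00,  0.00000000e+00,  0.00000000e+00,
         1.00000000e+00]])}
```

View pics/scene0.png

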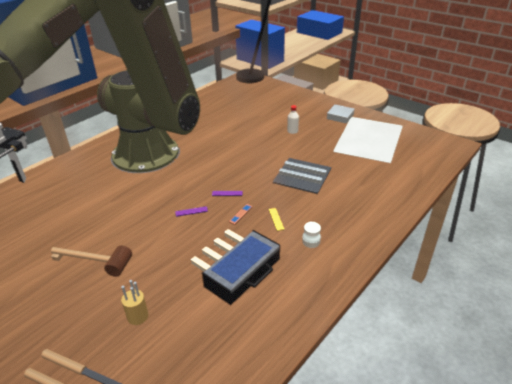

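View pics/side0.png

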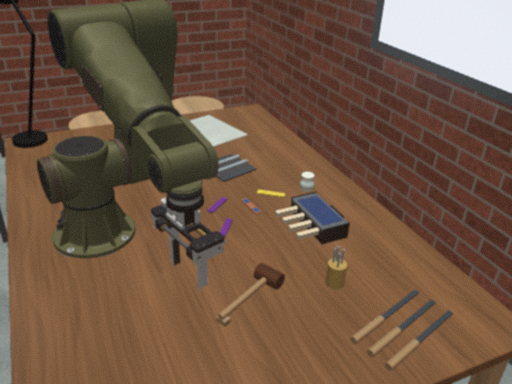

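View pics/wrist0.png

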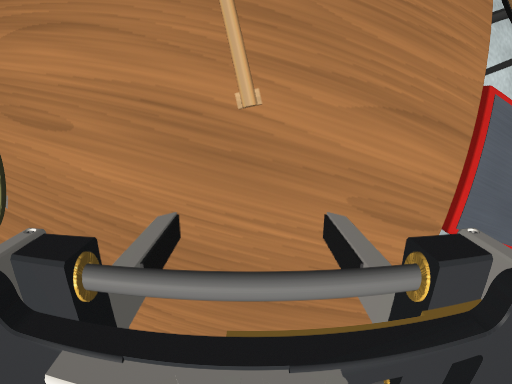

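The scene shows the case at about (242,265) with its bars pointing up-left and the base at (303,175). One copper strip is at (241,213). The distractors are two purple strips and one yellow. Next I'll estimate positions from the depth images.

```bash
python3 - <<'E'
from h import *
for n,pts in [('scene',dict(strip=(241,213),case=(242,262),b1=(196,262),b2=(205,254),b3=(215,245),b4=(232,233),base=(300,178),yel=(277,219),pur1=(228,193),pur2=(192,211),jar=(312,228),bottle=(293,112),pot=(133,305),mal=(119,260))),('side',dict(strip=(251,206),case=(320,211),base=(235,171)))]:
    z=np.load(n+'0.npz'); P=world(n,z['d'],manip.camera_info(n))
    for k,(u,v) in pts.items(): print(n,k,P[v,u].round(0))
    im=z['im']
    if n=='scene':
        cv2.imwrite('pics/crop_s.png',cv2.resize(im[90:310,160:350,::-1],None,fx=3.5,fy=2.7,interpolation=2)[:600,:800])
        cv2.imwrite('pics/crop_s.png',cv2.resize(im[150:310,170:370,::-1],None,fx=3.7,fy=3.7,interpolation=2))
E
```

```text
scene strip [516. -38.   5.]
scene case [ 687. -224.   53.]
scene b1 [ 580. -288.   34.]
scene b2 [ 572. -248.   27.]
scene b3 [ 564. -202.   21.]
scene b4 [ 580. -147.   38.]
scene base [556. 218.  14.]
scene yel [622.   7.   8.]
scene pur1 [415.  11.   6.]
scene pur2 [ 389. -127.    4.]
scene jar [756.  -8.  59.]
scene bottle [343. 464.  93.]
scene pot [ 593. -496.   70.]
scene mal [ 424. -419.   45.]
side strip [513. -47.   8.]
side case [ 676. -224.   57.]
side base [552. 193.  15.]
```

View pics/crop_s.png

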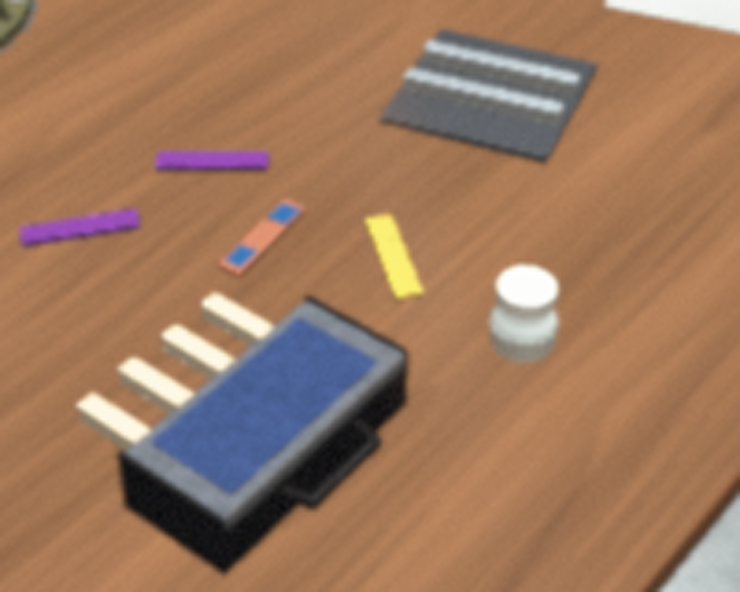

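>>> play_rows --commands '[{"x":0.0424,"y":-0.0209,"z":-0.0045,"grip":0.36},{"x":0.0424,"y":-0.0209,"z":-0.0045},{"x":0.0424,"y":-0.0209,"z":-0.0045},{"x":0.0424,"y":-0.0209,"z":-0.0045},{"x":0.0424,"y":-0.0209,"z":-0.0045},{"x":0.0424,"y":-0.0209,"z":-0.0045},{"x":0.0424,"y":-0.0209,"z":-0.0045},{"x":0.0424,"y":-0.0209,"z":-0.0045},{"x":0.0424,"y":-0.0209,"z":-0.0045},{"x":0.0424,"y":-0.0209,"z":-0.0045},{"wz":7.75},{"wz":7.75},{},{}]'

```text
$.commands[0]: bad value
```

```bash
cat >> h.py <<'E'
def wrist(tag):
    s=manip.read_state(); im,d=manip.camera('wrist'); save(tag,im)
    i=manip.camera_info('wrist'); np.savez('%s.npz'%tag,im=im,d=d,pos=s['eef_pos'],rot=s['eef_rot'],K=i['intrinsics'],T=i['tool_from_camera'])
    return s,im,d
def tcam(z):
    Rt=np.eye(4); Rt[:3,:3]=R.from_euler('xyz',z['rot']).as_matrix(); Rt[:3,3]=z['pos']
    return Rt@z['T']
def ray(z,u,v):
    K=z['K']; a=(np.asarray(u,float)-K[0,2])/K[0,0]; b=(np.asarray(v,float)-K[1,2])/K[1,1]; r=np.hypot(a,b)+1e-9
    return np.stack([np.sin(r)*a/r,-np.sin(r)*b/r,-np.cos(r)],-1)
def onplane(z,u,v,h):
    W=tcam(z); D=ray(z,u,v)@W[:3,:3].T; o=W[:3,3]
    return o+D*((h-o[2])/D[...,2])[...,None]
def proj(z,P):
    W=np.linalg.inv(tcam(z)); p=np.asarray(P)@W[:3,:3].T+W[:3,3]
    rr=np.hypot(p[...,0],p[...,1]); th=np.arctan2(rr,-p[...,2]); K=z['K']
    return np.stack([K[0,2]+K[0,0]*th*p[...,0]/rr, K[1,2]-K[1,1]*th*p[...,1]/rr],-1)
def wpts(z):
    d=z['d']; v,u=np.mgrid[0:d.shape[0],0:d.shape[1]]; D=ray(z,u,v); W=tcam(z)
    P=D*(d/-D[...,2])[...,None]
    return P@W[:3,:3].T+W[:3,3]
def go(pos,yaw):
    s=manip.read_state(); M=R.from_euler('xyz',s['eef_rot']).as_matrix()
    T=R.from_euler('xyz',[np.pi,0,yaw]).as_matrix()
    print('shift(tool,mm)',(M.T@(np.array(pos)-s['eef_pos'])).round(1),'then rotvec(deg)',np.degrees(R.from_matrix(M.T@T).as_rotvec()).round(2), 'rot-first shift',(T.T@(np.array(pos)-s['eef_pos'])).round(1))
E
python3 - <<'E'
from h import *
s,im,d=wrist('w1'); print(s['clock'],s['eef_pos'],s['eef_rot'],s['joints'],s['finger_gap'],s['wrist_force'])
E
```

```text
0.15 [ 147.08044913 -529.78045082  205.04943649] [-3.14078989e+00 -5.35811597e-05  2.70755227e-01] [-1.36660781e+00  3.00309473e-01  1.52140510e+00  6.67701484e-08
  1.32068263e+00 -6.65667475e-02] 94.28895183282305 [ 0.24716403 -1.03036092  0.05559081]
```

View pics/w1.png

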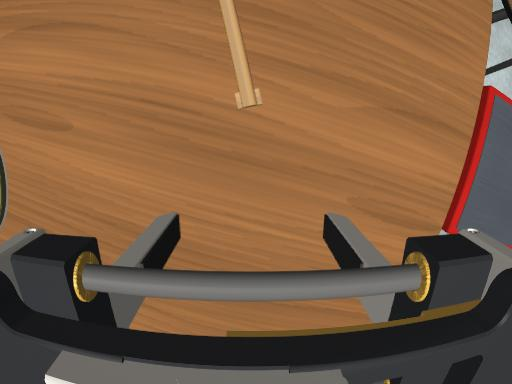

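>>> play_rows --commands '[{"x":0.0424,"y":-0.0209,"z":-0.0045,"wx":0,"wy":0,"wz":0,"grip":0.36},{"x":0.0424,"y":-0.0209,"z":-0.0045,"wx":0,"wy":0,"wz":0,"grip":0.36},{"x":0.0424,"y":-0.0209,"z":-0.0045,"wx":0,"wy":0,"wz":0,"grip":0.36},{"x":0.0424,"y":-0.0209,"z":-0.0045,"wx":0,"wy":0,"wz":0,"grip":0.36},{"x":0.0424,"y":-0.0209,"z":-0.0045,"wx":0,"wy":0,"wz":0,"grip":0.36},{"x":0.0424,"y":-0.0209,"z":-0.0045,"wx":0,"wy":0,"wz":0,"grip":0.36},{"x":0.0424,"y":-0.0209,"z":-0.0045,"wx":0,"wy":0,"wz":0,"grip":0.36},{"x":0.0424,"y":-0.0209,"z":-0.0045,"wx":0,"wy":0,"wz":0,"grip":0.36},{"x":0.0424,"y":-0.0209,"z":-0.0045,"wx":0,"wy":0,"wz":0,"grip":0.36},{"x":0.0424,"y":-0.0209,"z":-0.0045,"wx":0,"wy":0,"wz":0,"grip":0.36},{"x":0,"y":0,"z":0,"wx":0,"wy":0,"wz":7.75,"grip":0.36},{"x":0,"y":0,"z":0,"wx":0,"wy":0,"wz":7.75,"grip":0.36},{"x":0,"y":0,"z":0,"wx":0,"wy":0,"wz":0,"grip":0.36},{"x":0,"y":0,"z":0,"wx":0,"wy":0,"wz":0,"grip":0.36}]' --squeeze 40

```text
clock: 1.95
eef_pos: [499.7, -215.2, 250.4]
eef_rot: [-3.141, 0.0, 0.003]
wrist_force: [-0.9, 1.1, 1.1]
finger_gap: 33.9
```

```bash
python3 - <<'E'
from h import *
s,im,d=wrist('w1'); print(s['clock'],s['eef_pos'],s['eef_rot'],s['joints'],s['finger_gap'],s['wrist_force'])
E
```

```text
1.95 [ 499.67048738 -215.20062121  250.38921151] [-3.14148463e+00  1.00384955e-04  3.05260565e-03] [-4.74025990e-01  2.55723964e-01  1.47256550e+00  5.04876385e-05
  1.41344196e+00  1.09370982e+00] 33.87354008613482 [-0.85994564  1.13583122  1.06061291]
```

View pics/w1.png

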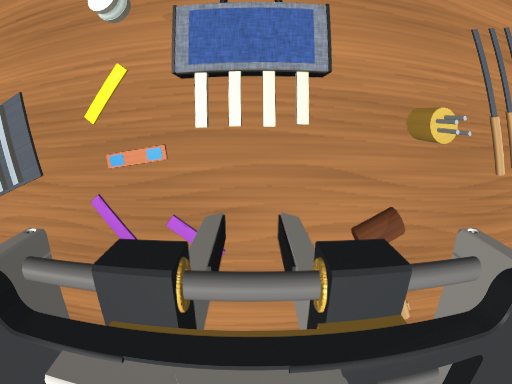

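The wrist view shows the case front at row 75, with bars at columns 201, 235, 268 and 302 (rows 72–126). The strip is at (136,157) and the base is at the left edge. Now I'll measure the bars.

```bash
cat >> h.py <<'E'
def blobs(mask,amin):
    n,l,st,c=cv2.connectedComponentsWithStats(mask.astype(np.uint8))
    return [(l==k) for k in range(1,n) if st[k,4]>amin]
def rectof(z,m,h):
    cs,_=cv2.findContours(m.astype(np.uint8),cv2.RETR_EXTERNAL,cv2.CHAIN_APPROX_NONE)
    c=max(cs,key=len)[:,0,:].astype(float)
    P=onplane(z,c[:,0],c[:,1],h)[:,:2]
    (cx,cy),(w,hh),a=cv2.minAreaRect(P.astype(np.float32))
    if w<hh: w,hh=hh,w; a+=90
    return np.array([cx,cy]),w,hh,(a+90)%180-90
def cream(im):
    hsv=cv2.cvtColor(im,cv2.COLOR_RGB2HSV); return (hsv[...,2]>200)&(hsv[...,1]<70)&(hsv[...,1]>12)
E
python3 - <<'E'
from h import *
z=np.load('w1.npz'); im=z['im']
P=wpts(z)
for (u,v) in [(250,35),(201,95),(235,95),(268,95),(302,95),(136,157),(60,170)]: print((u,v),im[v,u],P[v,u].round(1))
m=cream(im); m[140:]=0; m[:60]=0
for b in blobs(m,200):
    r=rectof(z,b,36); ys,xs=np.nonzero(b); print('bar',r,xs.mean(),ys.min(),ys.max())
    # direction via PCA and tip
    Q=onplane(z,xs,ys,36)[:,:2]; c=Q.mean(0); w,V=np.linalg.eigh(np.cov((Q-c).T)); print('  mean',c.round(1),'ang',np.degrees(np.arctan(V[1,1]/V[0,1])).round(2),'tip x',Q[:,0].min().round(1), 'x at rear',Q[:,0].max().round(1))
hsv=cv2.cvtColor(im,cv2.COLOR_RGB2HSV)
m=(hsv[...,0]>105)&(hsv[...,0]<125)&(hsv[...,1]>120); m[75:]=0
for b in blobs(m,2000): print('blue top',rectof(z,b,54))
top=(P[...,2]>48)&(P[...,2]<60); top[100:]=0;top[:,:150]=0;top[:,360:]=0
for b in blobs(top,2000): print('top',rectof(z,b,54),np.median(P[b][:,2]))
E
```

```text
(250, 35) [ 60  87 145] [ 677.3 -213.6   55.5]
(201, 95) [253 254 248] [ 601.2 -149.2   37.9]
(235, 95) [253 254 245] [ 600.4 -194.    36.5]
(268, 95) [253 253 241] [ 600.4 -237.2   36.7]
(302, 95) [253 253 236] [ 601.5 -282.1   37.8]
(136, 157) [228 142  99] [516.4 -41.8   6.9]
(60, 170) [162 110  67] [498.5 109.7   1.2]
bar (array([ 596.13134766, -238.48178101]), 73.73198699951172, 15.85154914855957, 0.49618446826934814) 269.8848920863309 71 126
  mean [ 600.6 -239.8] ang 1.72 tip x 559.2 x at rear 633.0
bar (array([ 598.08953857, -283.16998291]), 70.41654968261719, 14.996506690979004, 0.4409688413143158) 302.4763458401305 72 124
  mean [ 598.  -283.1] ang 0.81 tip x 562.9 x at rear 633.3
blue top (array([ 679.78479004, -214.77798462]), 160.0974578857422, 74.92268371582031, -89.41806900501251)
top (array([ 679.21173096, -214.70909119]), 206.18276977539062, 97.77454376220703, -89.34665232896805) 55.48942786317809
```

>>> play_rows --commands '[{"x":0.0194,"y":-0.0111,"z":0.0292,"wx":0,"wy":0,"wz":0,"grip":0.36},{"x":0.0194,"y":-0.0111,"z":0.0292,"wx":0,"wy":0,"wz":0,"grip":0.36},{"x":0.0194,"y":-0.0111,"z":0.0292,"wx":0,"wy":0,"wz":0,"grip":0.36},{"x":0.0194,"y":-0.0111,"z":0.0292,"wx":0,"wy":0,"wz":0,"grip":0.36},{"x":0.0194,"y":-0.0112,"z":0.0292,"wx":0,"wy":0,"wz":-0.4,"grip":0.36},{"x":0.0194,"y":-0.0112,"z":0.0292,"wx":0,"wy":0,"wz":0,"grip":0.36},{"x":0,"y":0,"z":0,"wx":0,"wy":0,"wz":0,"grip":0.36},{"x":0,"y":0,"z":0,"wx":0,"wy":0,"wz":0,"grip":0.36}]'

```text
clock: 3.0
eef_pos: [616.0, -148.7, 76.4]
eef_rot: [3.141, -0.001, 0.008]
wrist_force: [-0.3, -0.0, -0.9]
finger_gap: 33.8
```

```bash
python3 - <<'E'
from h import *
s,im,d=wrist('w2'); print(s['clock'],s['eef_pos'],s['eef_rot'],s['wrist_force'])
E
```

```text
3.0 [ 615.99479423 -148.71794883   76.35465114] [ 3.14119866e+00 -9.03362189e-04  7.78394705e-03] [-0.2505226  -0.00711313 -0.93363351]
```

View pics/w2.png

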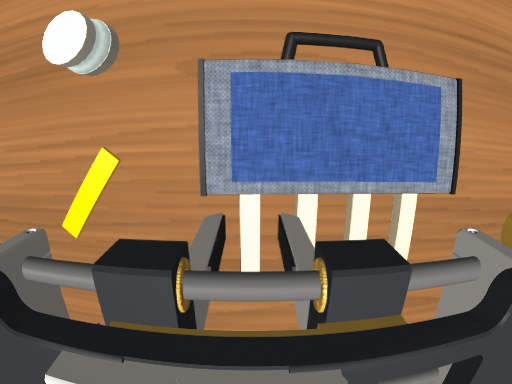

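```bash
python3 - <<'E'
from h import *
z=np.load('w2.npz'); im=z['im'].astype(int)
# bar edges: brightness scan (blue channel high => cream)
b=im[...,2]
for (lo,hi) in [(230,272),(290,325),(340,378)]:
    L=[];Rr=[]
    for v in range(200,230,2):
        row=b[v,lo:hi]; on=np.nonzero(row>150)[0]
        if len(on)<5: continue
        e0=on[0];e1=on[-1]
        L.append((lo+e0-0.5,v));Rr.append((lo+e1+.5,v))
    L=np.array(L);Rr=np.array(Rr)
    PL=onplane(z,L[:,0],L[:,1],36);PR=onplane(z,Rr[:,0],Rr[:,1],36)
    for P in(PL,PR): 
        f=np.polyfit(P[:,0]-616,P[:,1],1); print('edge y@616 %.1f slope %.4f rows %d'%(f[1],f[0],len(P)),P[0].round(1))
hsv=cv2.cvtColor(z['im'],cv2.COLOR_RGB2HSV)
m=(hsv[...,0]>100)&(hsv[...,0]<130)&(hsv[...,1]>90)&(hsv[...,2]>60)
for q in blobs(m,2000): print('blue',rectof(z,q,54))
# front edge of case
E
```

```text
edge y@616 -140.0 slope -0.0044 rows 15 [ 622.3 -140.    36. ]
edge y@616 -155.4 slope 0.0146 rows 15 [ 622.4 -155.3   36. ]
edge y@616 -185.0 slope 0.2568 rows 15 [ 622.5 -184.8   36. ]
edge y@616 -200.8 slope 0.0086 rows 15 [ 622.5 -200.8   36. ]
edge y@616 -229.7 slope 0.0080 rows 15 [ 622.5 -230.    36. ]
edge y@616 -245.6 slope 0.0135 rows 15 [ 622.5 -245.9   36. ]
blue (array([ 679.33654785, -215.23439026]), 161.48831176757812, 75.5440673828125, -89.31144386529922)
```

>>> play_rows --commands '[{"x":0,"y":-0.0006,"z":0.012,"wx":0,"wy":0,"wz":-0.15,"grip":0.36},{"x":0,"y":0,"z":0.012,"wx":0,"wy":0,"wz":0,"grip":0.36},{"x":0,"y":0,"z":0.012,"wx":0,"wy":0,"wz":0,"grip":0.36},{"x":0,"y":0,"z":0.012,"wx":0,"wy":0,"wz":0,"grip":0.36},{"x":0,"y":0,"z":0.0063,"wx":0,"wy":0,"wz":0,"grip":0.36},{"x":0,"y":0,"z":0,"wx":0,"wy":0,"wz":0,"grip":0.36},{"x":0,"y":0,"z":0,"wx":0,"wy":0,"wz":0,"grip":0.25},{"x":0,"y":0,"z":0,"wx":0,"wy":0,"wz":0,"grip":0.22}]'

```text
clock: 4.05
eef_pos: [616.3, -147.6, 21.4]
eef_rot: [3.141, -0.001, 0.01]
wrist_force: [0.2, 0.3, 0.3]
finger_gap: 21.1
```

```bash
python3 - <<'E'
from h import *
s,im,d=wrist('w3'); print(s['clock'],s['eef_pos'],s['eef_rot'],s['wrist_force'],s['finger_gap'])
E
```

```text
4.05 [ 616.26474555 -147.64332061   21.39321445] [ 3.14138262e+00 -6.48645501e-04  9.87512272e-03] [0.21139593 0.25433175 0.25224529] 21.09576973634653
```

View pics/w3.png

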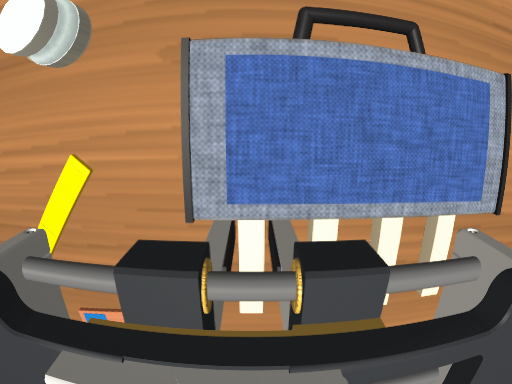

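The bar sits between the fingers, centred to within about 1 mm. I'll close softly and read the side force.

>>> play_rows --commands '[{"x":0,"y":0,"z":0,"wx":0,"wy":0,"wz":0,"grip":0.19},{"x":0,"y":0,"z":0,"wx":0,"wy":0,"wz":0,"grip":0.16},{"x":0,"y":0,"z":0,"wx":0,"wy":0,"wz":0,"grip":0.1},{"x":0,"y":0,"z":0,"wx":0,"wy":0,"wz":0,"grip":0.1}]' --squeeze 6

```text
clock: 4.6
eef_pos: [616.1, -147.5, 21.1]
eef_rot: [-3.142, -0.0, 0.01]
wrist_force: [-0.0, 0.9, 2.3]
finger_gap: 15.7
```

```bash
python3 - <<'E'
from h import *
s=manip.read_state(); print(s['clock'],s['eef_pos'],s['eef_rot'],s['wrist_force'],s['moment'],s['finger_gap'])
E
```

```text
4.6 [ 616.10954394 -147.52454203   21.06994923] [-3.14153017e+00 -1.24971092e-04  9.89969998e-03] [-0.02258826  0.91710607  2.31790108] [0.21525665 0.11270948 0.04719277] 15.686065590589365
```

>>> play_rows --commands '[{"x":0,"y":0,"z":0,"wx":0,"wy":0,"wz":0,"grip":0.1},{"x":0,"y":0,"z":0,"wx":0,"wy":0,"wz":0,"grip":0.1},{"x":-0.001,"y":0,"z":0,"wx":0,"wy":0,"wz":0,"grip":0.1},{"x":-0.002,"y":0,"z":0,"wx":0,"wy":0,"wz":0,"grip":0.1},{"x":-0.002,"y":0,"z":0,"wx":0,"wy":0,"wz":0,"grip":0.1},{"x":-0.002,"y":0,"z":0,"wx":0,"wy":0,"wz":0,"grip":0.1}]' --squeeze 40

```text
clock: 5.35
eef_pos: [610.2, -147.7, 21.1]
eef_rot: [3.141, -0.003, 0.01]
wrist_force: [9.5, 0.1, -4.2]
finger_gap: 15.6
```

```bash
python3 - <<'E'
from h import *
s,im,d=wrist('w4'); print(s['clock'],s['eef_pos'],s['eef_rot'],s['wrist_force'],s['moment'],s['finger_gap'])
E
```

```text
5.35 [ 610.24008692 -147.74717234   21.127891  ] [ 3.14095936 -0.00332786  0.00988819] [ 9.51476982  0.09028488 -4.20105437] [ 0.09357734 -1.80989905 -0.01042341] 15.622124653022283
```

View pics/w4.png

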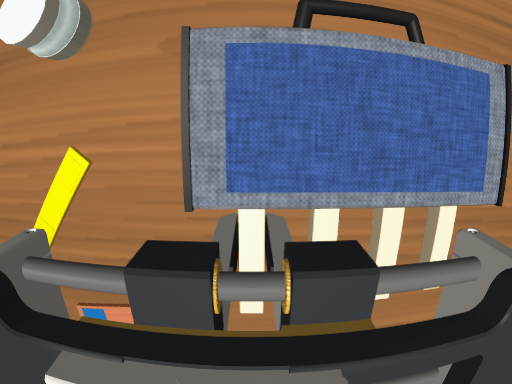

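>>> play_rows --commands '[{"x":-0.003,"y":0,"z":0,"wx":0,"wy":0,"wz":0,"grip":0.1},{"x":-0.003,"y":0,"z":0,"wx":0,"wy":0,"wz":0,"grip":0.1},{"x":-0.003,"y":0,"z":0,"wx":0,"wy":0,"wz":0,"grip":0.1},{"x":-0.003,"y":0,"z":0,"wx":0,"wy":0,"wz":0,"grip":0.1},{"x":-0.003,"y":0,"z":0,"wx":0,"wy":0,"wz":0,"grip":0.1},{"x":-0.003,"y":0,"z":0,"wx":0,"wy":0,"wz":0,"grip":0.1},{"x":-0.003,"y":0,"z":0,"wx":0,"wy":0,"wz":0,"grip":0.1},{"x":-0.003,"y":0,"z":0,"wx":0,"wy":0,"wz":0,"grip":0.1},{"x":-0.003,"y":0,"z":0,"wx":0,"wy":0,"wz":0,"grip":0.1},{"x":-0.003,"y":0,"z":0,"wx":0,"wy":0,"wz":0,"grip":0.1},{"x":-0.003,"y":0,"z":0,"wx":0,"wy":0,"wz":0,"grip":0.1},{"x":-0.003,"y":0,"z":0,"wx":0,"wy":0,"wz":0,"grip":0.1}]'

```text
clock: 6.9
eef_pos: [574.3, -148.2, 21.2]
eef_rot: [3.141, -0.004, 0.01]
wrist_force: [9.9, -0.2, -2.4]
finger_gap: 15.7
```

```bash
python3 - <<'E'
from h import *
s=manip.read_state(); print(s['clock'],s['eef_pos'],s['eef_rot'],s['wrist_force'],s['moment'],s['finger_gap'])
E
```

```text
6.9 [ 574.32864207 -148.21055857   21.23898484] [ 3.14080023 -0.0035803   0.00980261] [ 9.88987572 -0.19958457 -2.39258968] [ 8.66840698e-02 -1.80502809e+00  1.71304726e-03] 15.652737666825518
```

>>> play_rows --commands '[{"x":-0.003,"y":0,"z":0,"wx":0,"wy":0,"wz":0,"grip":0.1},{"x":-0.003,"y":0,"z":0,"wx":0,"wy":0,"wz":0,"grip":0.1},{"x":-0.003,"y":0,"z":0,"wx":0,"wy":0,"wz":0,"grip":0.1},{"x":-0.003,"y":0,"z":0,"wx":0,"wy":0,"wz":0,"grip":0.1},{"x":-0.003,"y":0,"z":0,"wx":0,"wy":0,"wz":0,"grip":0.1},{"x":-0.003,"y":0,"z":0,"wx":0,"wy":0,"wz":0,"grip":0.1},{"x":-0.003,"y":0,"z":0,"wx":0,"wy":0,"wz":0,"grip":0.1},{"x":-0.003,"y":0,"z":0,"wx":0,"wy":0,"wz":0,"grip":0.1},{"x":-0.003,"y":0,"z":0,"wx":0,"wy":0,"wz":0,"grip":0.1},{"x":-0.003,"y":0,"z":0,"wx":0,"wy":0,"wz":0,"grip":0.1},{"x":-0.003,"y":0,"z":0,"wx":0,"wy":0,"wz":0,"grip":0.1},{"x":-0.003,"y":0,"z":0,"wx":0,"wy":0,"wz":0,"grip":0.1},{"x":-0.003,"y":0,"z":0,"wx":0,"wy":0,"wz":0,"grip":0.1},{"x":-0.003,"y":0,"z":0,"wx":0,"wy":0,"wz":0,"grip":0.1},{"x":-0.004,"y":0,"z":0,"wx":0,"wy":0,"wz":0,"grip":0.1},{"x":-0.004,"y":0,"z":0,"wx":0,"wy":0,"wz":0,"grip":0.1},{"x":-0.004,"y":0,"z":0,"wx":0,"wy":0,"wz":0,"grip":0.1},{"x":-0.004,"y":0,"z":0,"wx":0,"wy":0,"wz":0,"grip":0.1}]'

```text
clock: 9.15
eef_pos: [514.8, -148.6, 21.0]
eef_rot: [-3.142, 0.0, 0.01]
wrist_force: [-0.4, -0.5, -1.8]
finger_gap: 15.3
```

```bash
python3 - <<'E'
from h import *
s,im,d=wrist('w5'); print(s['clock'],s['eef_pos'],s['eef_rot'],s['wrist_force'],s['moment'],s['finger_gap'])
E
```

```text
9.15 [ 514.77914302 -148.55903221   20.95388486] [-3.14158561e+00  2.79571875e-05  9.91921576e-03] [-0.36198849 -0.46680331 -1.7533253 ] [ 0.01364588  0.04062383 -0.02944071] 15.339493545336374
```

View pics/w5.png

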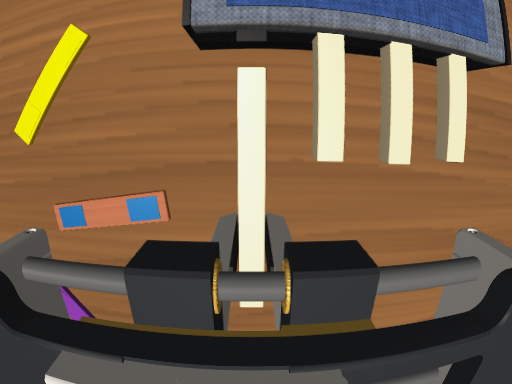

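```bash
cat >> h.py <<'E'
def heldbar(tag,dz=15):
    # bar pointing to +x tool, top dz above TCP; returns far end x and centre-line in tool frame
    z=dict(np.load(tag+'.npz')); z['pos']=np.zeros(3); z['rot']=np.array([np.pi,0,0])
    im=z['im'].astype(int); g=im[...,2]
    m=(g>130)&(im[...,0]>170); m[:,:215]=0;m[:,290:]=0;m[215:]=0
    n,l,st,c=cv2.connectedComponentsWithStats(m.astype(np.uint8)); 
    k=l[200,252]; m=l==k
    top=np.nonzero(m[:,252])[0].min()
    e=onplane(z,np.array([252.]),np.array([top-.5]),dz)[0]
    A=[]
    for v in range(top+6,212,4):
        on=np.nonzero(m[v])[0]; a=onplane(z,np.array([on[0]-.5,on[-1]+.5]),np.array([v,v]),dz); A.append([a[:,0].mean(),-a[:,1].mean(),a[1,1]-a[0,1]])
    A=np.array(A); f=np.polyfit(A[:,0],A[:,1],1)
    print('far end x(tool) %.1f -> centre %.1f; ytool at x=0 %.2f at 75 %.2f slope deg %.2f width %.1f'%(e[0],e[0]-75,f[1],np.polyval(f,75),np.degrees(f[0]),abs(A[:,2]).mean()))
E
python3 - <<'E'
from h import *
heldbar('w5'); z=np.load('w5.npz'); print(wpts(z)[150,252])
im=z['im']; hsv=cv2.cvtColor(im,cv2.COLOR_RGB2HSV)
m=(hsv[...,0]<14)&(hsv[...,1]>70)&(hsv[...,2]>190); m[235:]=0
E
```

```text
far end x(tool) 96.9 -> centre 21.9; ytool at x=0 0.34 at 75 0.33 slope deg -0.00 width 15.7
[ 565.01073663 -148.83344533   36.19543701]
```

>>> play_rows --commands '[{"x":0,"y":0,"z":-0.015,"wx":0,"wy":0,"wz":0,"grip":0.1},{"x":0,"y":0,"z":-0.025,"wx":0,"wy":0,"wz":0,"grip":0.1},{"x":0,"y":0,"z":-0.025,"wx":0,"wy":0,"wz":0,"grip":0.1},{"x":-0.003,"y":-0.035,"z":-0.015,"wx":0,"wy":0,"wz":0,"grip":0.1},{"x":-0.003,"y":-0.035,"z":-0.015,"wx":0,"wy":0,"wz":0,"grip":0.1},{"x":-0.003,"y":-0.035,"z":-0.015,"wx":0,"wy":0,"wz":0,"grip":0.1},{"x":-0.003,"y":-0.035,"z":-0.015,"wx":0,"wy":0,"wz":0,"grip":0.1},{"x":-0.003,"y":-0.035,"z":-0.015,"wx":0,"wy":0,"wz":0,"grip":0.1},{"x":-0.003,"y":-0.035,"z":-0.015,"wx":0,"wy":0,"wz":0,"grip":0.1},{"x":-0.003,"y":-0.035,"z":-0.015,"wx":0,"wy":0,"wz":0,"grip":0.1},{"x":-0.003,"y":-0.035,"z":-0.015,"wx":0,"wy":0,"wz":0,"grip":0.1},{"x":-0.003,"y":-0.035,"z":-0.015,"wx":0,"wy":0,"wz":0,"grip":0.1},{"x":-0.003,"y":-0.035,"z":-0.01,"wx":0,"wy":0,"wz":0,"grip":0.1},{"x":0,"y":0,"z":0,"wx":0,"wy":0,"wz":0,"grip":0.1},{"x":0,"y":0,"z":0,"wx":0,"wy":0,"wz":0,"grip":0.1}]'

```text
clock: 11.08
eef_pos: [481.5, 200.7, 231.2]
eef_rot: [3.141, -0.0, 0.01]
wrist_force: [0.2, -0.2, -0.5]
finger_gap: 15.6
```

```bash
python3 - <<'E'
from h import *
s,im,d=wrist('w6'); print(s['clock'],s['eef_pos'],s['eef_rot'],s['joints'],s['finger_gap'])
E
```

```text
11.075 [481.5217689  200.66756213 231.2476739 ] [ 3.14145701e+00 -2.01044127e-04  1.00491261e-02] [ 3.24731694e-01  2.16894478e-01  1.56458061e+00 -1.95538985e-04
  1.35996838e+00  1.88551981e+00] 15.61538934118199
```

View pics/w6.png

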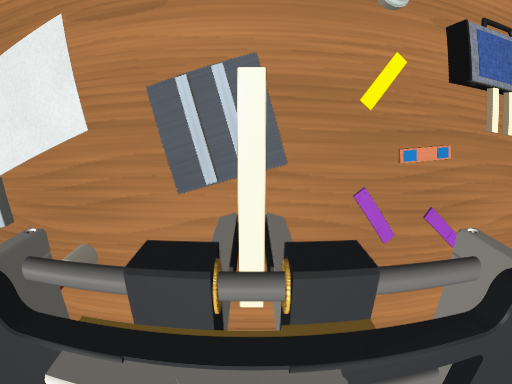

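Base corners are at about (147,87), (257,53), (287,160) and (177,193), with the ribs running diagonally. I'll compute its pose.

```bash
python3 - <<'E'
from h import *
z=np.load('w6.npz'); im=z['im'].astype(int)
hsv=cv2.cvtColor(z['im'],cv2.COLOR_RGB2HSV)
m=((im[...,0]-im[...,2])<20); m[:40]=0; m[205:]=0; m[:,:135]=0; m[:,300:]=0
l=cv2.connectedComponents(m.astype(np.uint8))[1]; b=l==l[120,165]
# fit edges using contours excluding the bar
cs,_=cv2.findContours(b.astype(np.uint8),cv2.RETR_EXTERNAL,cv2.CHAIN_APPROX_NONE)
c=max(cs,key=len)[:,0,:]; P=onplane(z,c[:,0].astype(float),c[:,1].astype(float),8)[:,:2]
print('minrect',cv2.minAreaRect(P.astype(np.float32)))
cor=onplane(z,np.array([147,257,287,177.]),np.array([87,53,160,193.]),8)[:,:2]; print(cor.round(1),cor.mean(0))
# side lines
rib=(im.min(-1)>115)&b; rib[:,235:]=0
for q in blobs(rib,150): print('rib',rectof(z,q,24),q.sum())
cv2.imwrite('pics/m6.png',(b*120+rib*120).astype(np.uint8))
E
```

```text
minrect ((524.1883544921875, 242.01870727539062), (203.2861785888672, 163.95301818847656), 16.064085006713867)
[[598.6 346.7]
 [641.6 194. ]
 [495.1 151.3]
 [447.  306. ]] [545.5718945  249.50946131]
rib (array([569.21368408, 231.2019043 ]), 113.93592071533203, 16.868453979492188, 16.060396194458008) 848
rib (array([537.4934082 , 274.23434448]), 150.2654266357422, 16.81450080871582, 16.19333839416504) 1368
```

View pics/m6.png

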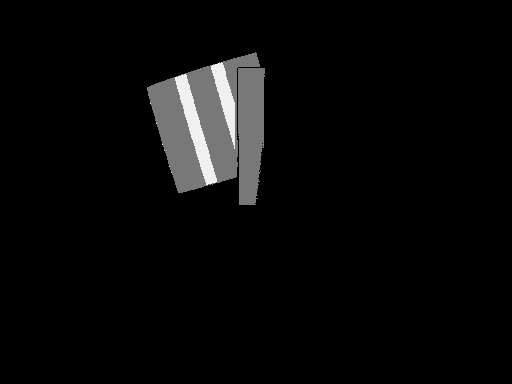

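>>> play_rows --commands '[{"x":0,"y":0,"z":0,"wx":0,"wy":0,"wz":-5,"grip":0.1},{"x":0,"y":0,"z":0,"wx":0,"wy":0,"wz":-10,"grip":0.1},{"x":0,"y":0,"z":0,"wx":0,"wy":0,"wz":-10,"grip":0.1},{"x":0,"y":0,"z":0,"wx":0,"wy":0,"wz":-10,"grip":0.1},{"x":0,"y":0,"z":0,"wx":0,"wy":0,"wz":-10,"grip":0.1},{"x":0,"y":0,"z":0,"wx":0,"wy":0,"wz":-10,"grip":0.1},{"x":0,"y":0,"z":0,"wx":0,"wy":0,"wz":-10,"grip":0.1},{"x":0,"y":0,"z":0,"wx":0,"wy":0,"wz":-10,"grip":0.1},{"x":0,"y":0,"z":0,"wx":0,"wy":0,"wz":-10,"grip":0.1},{"x":0,"y":0,"z":0,"wx":0,"wy":0,"wz":-7,"grip":0.1},{"x":0,"y":0,"z":0,"wx":0,"wy":0,"wz":-4,"grip":0.1},{"x":0,"y":0,"z":0,"wx":0,"wy":0,"wz":0,"grip":0.1}]'

```text
clock: 12.62
eef_pos: [481.7, 200.2, 230.9]
eef_rot: [-3.141, 0.0, 1.684]
wrist_force: [1.0, -0.2, -0.7]
finger_gap: 15.9
```

```bash
python3 - <<'E'
from h import *
go([575,236,110],1.854); print(manip.read_state()['eef_rot'])
E
```

```text
shift(tool,mm) [ 25.1  96.7 120.9] then rotvec(deg) [-0.01  0.01 -9.76] rot-first shift [  8.3  99.6 120.9]
[-3.14135555e+00  1.69418686e-04  1.68365643e+00]
```

>>> play_rows --commands '[{"x":0,"y":0,"z":0,"wx":0,"wy":0,"wz":-9.75,"grip":0.1},{"x":0.002,"y":0.025,"z":0.03,"wx":0,"wy":0,"wz":0,"grip":0.1},{"x":0.002,"y":0.025,"z":0.03,"wx":0,"wy":0,"wz":0,"grip":0.1},{"x":0.002,"y":0.025,"z":0.03,"wx":0,"wy":0,"wz":0,"grip":0.1},{"x":0.0023,"y":0.0246,"z":0.0309,"wx":0,"wy":0,"wz":0,"grip":0.1},{"x":0,"y":0,"z":0,"wx":0,"wy":0,"wz":0,"grip":0.1},{"x":0,"y":0,"z":0,"wx":0,"wy":0,"wz":0,"grip":0.1}]'

```text
clock: 13.5
eef_pos: [574.9, 236.7, 110.9]
eef_rot: [3.141, -0.0, 1.854]
wrist_force: [0.4, 0.5, -0.4]
finger_gap: 15.2
```

```bash
python3 - <<'E'
from h import *
s,im,d=wrist('w7'); print(s['clock'],s['eef_pos'],s['eef_rot'],s['finger_gap']); heldbar('w7')
E
```

```text
13.5 [574.87441115 236.69482521 110.89108903] [ 3.14098410e+00 -3.21601416e-05  1.85423255e+00] 15.211700158059104
far end x(tool) 96.5 -> centre 21.5; ytool at x=0 0.27 at 75 -0.14 slope deg -0.32 width 21.9
```

View pics/w7.png

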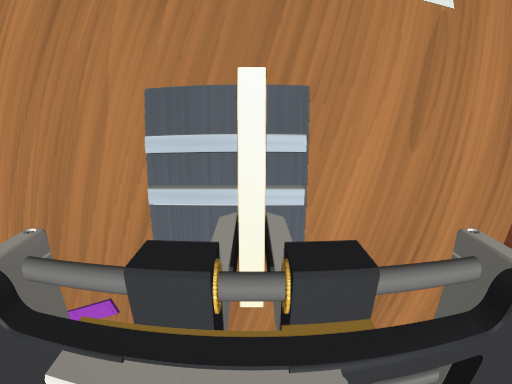

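```bash
cat >> h.py <<'E'
def toolz(tag):
    z=dict(np.load(tag+'.npz')); h=z['pos'][2]; z['pos']=np.zeros(3); z['rot']=np.array([np.pi,0,0]); return z,h
def linefit(z,pts,h):
    pts=np.array(pts,float); P=onplane(z,pts[:,0],pts[:,1],h); return P[:,0],-P[:,1]   # tool x, tool y
E
python3 - <<'E'
from h import *
z,h=toolz('w7'); im=z['im'].astype(int)
dark=(im[...,0]-im[...,2])<20
# plate top corners & rib ends at h
def show(n,pts,zz):
    x,y=linefit(z,pts,zz-h); print(n,np.c_[x,y].round(1).tolist())
L=[];Rr=[]
for v in range(95,205,6):
    on=np.nonzero(dark[v,100:340])[0]+100
    L.append((on[0]-.5,v));Rr.append((on[-1]+.5,v))
print(L,Rr)
light=(im.min(-1)>130)&(im[...,2]>=im[...,0])
for u in list(range(160,232,12))+list(range(275,300,8)):
    on=np.nonzero(light[90:225,u])[0]+90; 
    g=np.split(on,np.nonzero(np.diff(on)>1)[0]+1); print(u,[(a[0],a[-1]) for a in g if len(a)>5], end=' ')
    d=np.nonzero(dark[60:130,u])[0]+60; print(d[0])
E
```

```text
[(np.float64(144.5), 95), (np.float64(144.5), 101), (np.float64(144.5), 107), (np.float64(144.5), 113), (np.float64(144.5), 119), (np.float64(144.5), 125), (np.float64(144.5), 131), (np.float64(144.5), 137), (np.float64(144.5), 143), (np.float64(144.5), 149), (np.float64(146.5), 155), (np.float64(146.5), 161), (np.float64(146.5), 167), (np.float64(147.5), 173), (np.float64(147.5), 179), (np.float64(147.5), 185), (np.float64(147.5), 191), (np.float64(147.5), 197), (np.float64(148.5), 203)] [(np.float64(308.5), 95), (np.float64(308.5), 101), (np.float64(308.5), 107), (np.float64(308.5), 113), (np.float64(308.5), 119), (np.float64(308.5), 125), (np.float64(308.5), 131), (np.float64(307.5), 137), (np.float64(307.5), 143), (np.float64(307.5), 149), (np.float64(307.5), 155), (np.float64(307.5), 161), (np.float64(307.5), 167), (np.float64(306.5), 173), (np.float64(306.5), 179), (np.float64(306.5), 185), (np.float64(306.5), 191), (np.float64(305.5), 197), (np.float64(305.5), 203)]
160 [(np.int64(136), np.int64(152)), (np.int64(188), np.int64(204))] 88
172 [(np.int64(135), np.int64(152)), (np.int64(188), np.int64(204))] 87
184 [(np.int64(135), np.int64(151)), (np.int64(188), np.int64(204))] 86
196 [(np.int64(135), np.int64(151)), (np.int64(188), np.int64(204))] 86
208 [(np.int64(134), np.int64(151)), (np.int64(188), np.int64(205))] 85
220 [(np.int64(134), np.int64(151)), (np.int64(188), np.int64(205))] 85
275 [(np.int64(134), np.int64(151)), (np.int64(188), np.int64(205))] 85
283 [(np.int64(134), np.int64(151)), (np.int64(188), np.int64(205))] 85
291 [(np.int64(134), np.int64(151)), (np.int64(189), np.int64(204))] 85
299 [(np.int64(134), np.int64(151)), (np.int64(189), np.int64(204))] 85
```

```bash
python3 - <<'E'
from h import *
z,h=toolz('w7')
def c(pts,zz): x,y=linefit(z,pts,zz-h); return np.c_[x,y].round(1).tolist()
print('rib far edges', c([(160,135.5),(290,133.5),(160,152.5),(290,151.5)],24))
print('rib near edges', c([(160,187.5),(290,188.5),(160,204.5),(290,205)],24))
print('plate far', c([(160,87.5),(220,84.5),(290,84.5)],8))
print('plate left', c([(144.5,95),(144.5,120),(145.5,150),(147.5,185)],8),'right',c([(308.5,95),(308.5,120),(307.5,150),(306.5,185)],8))
E
```

```text
rib far edges [[54.5, -84.3], [54.8, 34.7], [38.6, -84.9], [38.5, 34.9]]
rib near edges [[5.2, -87.0], [4.1, 35.7], [-11.6, -88.3], [-11.8, 36.2]]
plate far [[101.0, -88.5], [101.1, -29.5], [101.2, 36.5]]
plate left [[94.7, -104.7], [69.8, -105.2], [39.9, -105.3], [4.2, -105.6]] right [[91.7, 54.3], [67.5, 54.5], [38.5, 54.1], [3.9, 54.3]]
```

Base and held bar agree to 0.5 mm, so I'll lower it.

>>> play_rows --commands '[{"x":0,"y":-0.0004,"z":0.015,"wx":0,"wy":0,"wz":0,"grip":0.1},{"x":0,"y":0,"z":0.015,"wx":0,"wy":0,"wz":0,"grip":0.1},{"x":0,"y":0,"z":0.015,"wx":0,"wy":0,"wz":0,"grip":0.1},{"x":0,"y":0,"z":0.015,"wx":0,"wy":0,"wz":0,"grip":0.1},{"x":0,"y":0,"z":0.015,"wx":0,"wy":0,"wz":0,"grip":0.1},{"x":0,"y":0,"z":0.005,"wx":0,"wy":0,"wz":0,"grip":0.1},{"x":0,"y":0,"z":0.003,"wx":0,"wy":0,"wz":0,"grip":0.1},{"x":0,"y":0,"z":0.001,"wx":0,"wy":0,"wz":0,"grip":0.1},{"x":0,"y":0,"z":0,"wx":0,"wy":0,"wz":0,"grip":0.1},{"x":0,"y":0,"z":0,"wx":0,"wy":0,"wz":0,"grip":0.1}]'

```text
clock: 14.8
eef_pos: [574.6, 237.0, 26.4]
eef_rot: [3.141, -0.0, 1.856]
wrist_force: [0.1, 0.6, 0.3]
finger_gap: 15.8
```

>>> play_rows --commands '[{"x":0,"y":0,"z":0.001,"wx":0,"wy":0,"wz":0,"grip":0.1},{"x":0,"y":0,"z":0.0005,"wx":0,"wy":0,"wz":0,"grip":0.1},{"x":0,"y":0,"z":0,"wx":0,"wy":0,"wz":0,"grip":0.1}]'

```text
clock: 15.18
eef_pos: [574.7, 237.0, 25.3]
eef_rot: [3.141, -0.0, 1.855]
wrist_force: [-2.0, -0.8, 6.3]
finger_gap: 15.9
```

>>> play_rows --commands '[{"x":0,"y":0,"z":0,"wx":0,"wy":0,"wz":0,"grip":0.2},{"x":0,"y":0,"z":0,"wx":0,"wy":0,"wz":0,"grip":0.28},{"x":0,"y":0,"z":0,"wx":0,"wy":0,"wz":0,"grip":0.36},{"x":0,"y":0,"z":-0.01,"wx":0,"wy":0,"wz":0,"grip":0.36},{"x":0,"y":0,"z":-0.03,"wx":0,"wy":0,"wz":0,"grip":0.36},{"x":0,"y":0,"z":-0.04,"wx":0,"wy":0,"wz":0,"grip":0.36},{"x":0,"y":0,"z":-0.04,"wx":0,"wy":0,"wz":0,"grip":0.36},{"x":0,"y":0,"z":0,"wx":0,"wy":0,"wz":0,"grip":0.36}]'

```text
clock: 16.18
eef_pos: [575.8, 237.4, 148.7]
eef_rot: [3.135, -0.0, 1.856]
wrist_force: [-0.3, 0.1, -0.1]
finger_gap: 33.8
```

```bash
python3 - <<'E'
from h import *
s,im,d=wrist('w8'); print(s['clock'],s['eef_pos'],s['eef_rot'],s['finger_gap'],s['wrist_force'])
go([616,-193.0,75],0.0105)
E
```

```text
16.175 [575.80247575 237.4218957  148.67071753] [ 3.13526807e+00 -2.96794101e-04  1.85560984e+00] 33.814758411579554 [-0.2823191   0.12134473 -0.05627027]
shift(tool,mm) [-424.3  -81.7   71. ] then rotvec(deg) [  0.11  -0.16 105.71] rot-first shift [ 36.5 430.5  71.3]
```

View pics/w8.png

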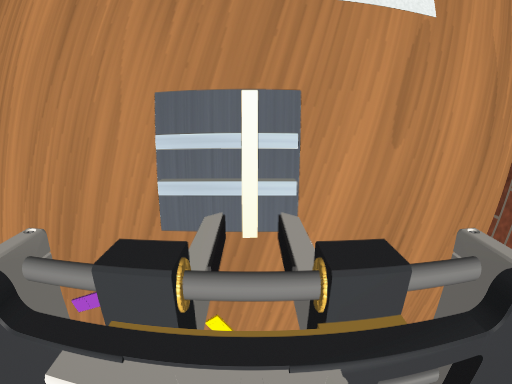

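>>> play_rows --commands '[{"x":-0.0424,"y":-0.0082,"z":0,"wx":0,"wy":0,"wz":0,"grip":0.36},{"x":-0.0424,"y":-0.0082,"z":0,"wx":0,"wy":0,"wz":0,"grip":0.36},{"x":-0.0424,"y":-0.0082,"z":0,"wx":0,"wy":0,"wz":0,"grip":0.36},{"x":-0.0424,"y":-0.0082,"z":0,"wx":0,"wy":0,"wz":0,"grip":0.36},{"x":-0.0424,"y":-0.0082,"z":0,"wx":0,"wy":0,"wz":0,"grip":0.36},{"x":-0.0424,"y":-0.0082,"z":0,"wx":0,"wy":0,"wz":0,"grip":0.36},{"x":-0.0424,"y":-0.0082,"z":0,"wx":0,"wy":0,"wz":0,"grip":0.36},{"x":-0.0424,"y":-0.0082,"z":0,"wx":0,"wy":0,"wz":0,"grip":0.36},{"x":-0.0424,"y":-0.0082,"z":0,"wx":0,"wy":0,"wz":0,"grip":0.36},{"x":-0.0424,"y":-0.0082,"z":0,"wx":0,"wy":0,"wz":0,"grip":0.36},{"x":0,"y":0,"z":0,"wx":0,"wy":0,"wz":10.57,"grip":0.36},{"x":0,"y":0,"z":0,"wx":0,"wy":0,"wz":10.57,"grip":0.36},{"x":0,"y":0,"z":0,"wx":0,"wy":0,"wz":10.57,"grip":0.36},{"x":0,"y":0,"z":0,"wx":0,"wy":0,"wz":10.57,"grip":0.36},{"x":0,"y":0,"z":0,"wx":0,"wy":0,"wz":10.57,"grip":0.36},{"x":0,"y":0,"z":0,"wx":0,"wy":0,"wz":10.57,"grip":0.36},{"x":0,"y":0,"z":0,"wx":0,"wy":0,"wz":10.57,"grip":0.36},{"x":0,"y":0,"z":0,"wx":0,"wy":0,"wz":10.57,"grip":0.36},{"x":0,"y":0,"z":0,"wx":0,"wy":0,"wz":10.57,"grip":0.36},{"x":0,"y":0,"z":0,"wx":0,"wy":0,"wz":10.57,"grip":0.36}]'

```text
clock: 18.73
eef_pos: [614.4, -192.8, 143.2]
eef_rot: [-3.141, 0.002, 0.005]
wrist_force: [-0.8, -0.3, -0.3]
finger_gap: 34.0
```

```bash
python3 - <<'E'
from h import *
s=manip.read_state();print(s['eef_rot'],s['clock'])
go([616,-193.0,75],0.0105)
E
```

```text
[-3.14086088e+00  1.94877662e-03  4.62331403e-03] 18.725
shift(tool,mm) [ 1.7  0.2 68.2] then rotvec(deg) [-0.04  0.11 -0.34] rot-first shift [ 1.6  0.2 68.2]
```

>>> play_rows --commands '[{"x":0.0016,"y":0,"z":0.022,"wx":0,"wy":0,"wz":-0.35,"grip":0.36},{"x":0,"y":0,"z":0.022,"wx":0,"wy":0,"wz":0,"grip":0.36},{"x":0,"y":0,"z":0.022,"wx":0,"wy":0,"wz":0,"grip":0.36},{"x":0,"y":0,"z":0,"wx":0,"wy":0,"wz":0,"grip":0.36},{"x":0,"y":0,"z":0,"wx":0,"wy":0,"wz":0,"grip":0.36}]'

```text
clock: 19.35
eef_pos: [616.7, -193.1, 79.0]
eef_rot: [3.142, -0.0, 0.017]
wrist_force: [0.6, -0.4, -0.2]
finger_gap: 34.1
```

```bash
cat >> h.py <<'E'
def baredge(tag,lo,hi,v0=200,v1=228):
    z,h=toolz(tag); b=z['im'][...,2].astype(int); A=[]
    for v in range(v0,v1,3):
        on=np.nonzero(b[v,lo:hi]>150)[0]
        if len(on)<5: continue
        x,y=linefit(z,[(lo+on[0]-.5,v),(lo+on[-1]+.5,v)],36-h); A.append((x.mean(),y.mean(),y[1]-y[0]))
    A=np.array(A); f=np.polyfit(A[:,0],A[:,1],1); print('bar ytool @0 %.2f slope %.2fdeg width %.1f'%(f[1],np.degrees(f[0]),A[:,2].mean()))
E
python3 - <<'E'
from h import *
s,im,d=wrist('w9');print(s['eef_rot'],s['eef_pos'],s['clock'])
baredge('w9',232,270)
E
```

```text
[ 3.14150820e+00 -2.46621034e-04  1.68275469e-02] [ 616.65124322 -193.0644811    79.03386255] 19.35
bar ytool @0 -0.27 slope 0.10deg width 15.8
```

View pics/w9.png

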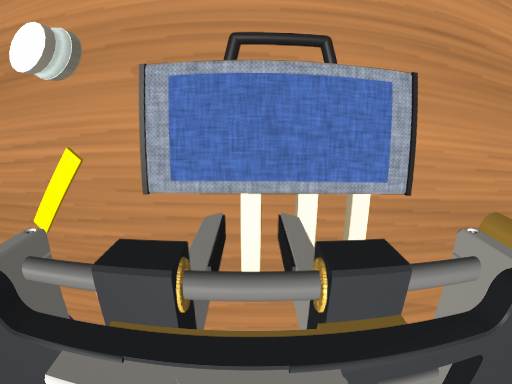

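>>> play_rows --commands '[{"x":-0.0005,"y":-0.0005,"z":0.0125,"wx":0,"wy":0,"wz":0.3,"grip":0.36},{"x":0,"y":0,"z":0.0125,"wx":0,"wy":0,"wz":0,"grip":0.36},{"x":0,"y":0,"z":0.0125,"wx":0,"wy":0,"wz":0,"grip":0.36},{"x":0,"y":0,"z":0.0125,"wx":0,"wy":0,"wz":0,"grip":0.36},{"x":0,"y":0,"z":0.0065,"wx":0,"wy":0,"wz":0,"grip":0.3},{"x":0,"y":0,"z":0,"wx":0,"wy":0,"wz":0,"grip":0.25},{"x":0,"y":0,"z":0,"wx":0,"wy":0,"wz":0,"grip":0.22},{"x":0,"y":0,"z":0,"wx":0,"wy":0,"wz":0,"grip":0.2},{"x":0,"y":0,"z":0,"wx":0,"wy":0,"wz":0,"grip":0.18},{"x":0,"y":0,"z":0,"wx":0,"wy":0,"wz":0,"grip":0.16},{"x":0,"y":0,"z":0,"wx":0,"wy":0,"wz":0,"grip":0.1}]' --squeeze 6

```text
clock: 20.78
eef_pos: [616.1, -192.5, 22.3]
eef_rot: [3.142, -0.0, 0.012]
wrist_force: [-1.0, 1.3, 1.5]
finger_gap: 16.0
```

```bash
python3 - <<'E'
from h import *
s=manip.read_state(); print(s['clock'],s['eef_pos'],s['eef_rot'],s['wrist_force'],s['moment'],s['finger_gap'])
E
```

```text
20.775 [ 616.08571113 -192.49913544   22.28331054] [ 3.14155689e+00 -2.72117221e-04  1.16181053e-02] [-0.99789754  1.26206744  1.51863146] [0.13293409 0.13871322 0.00926273] 16.044877311427676
```

>>> play_rows --commands '[{"x":0,"y":0,"z":0,"wx":0,"wy":0,"wz":0,"grip":0.1},{"x":0,"y":0,"z":0,"wx":0,"wy":0,"wz":0,"grip":0.1},{"x":-0.001,"y":0,"z":0,"wx":0,"wy":0,"wz":0,"grip":0.1},{"x":-0.002,"y":0,"z":0,"wx":0,"wy":0,"wz":0,"grip":0.1},{"x":-0.003,"y":0,"z":0,"wx":0,"wy":0,"wz":0,"grip":0.1},{"x":-0.003,"y":0,"z":0,"wx":0,"wy":0,"wz":0,"grip":0.1},{"x":-0.003,"y":0,"z":0,"wx":0,"wy":0,"wz":0,"grip":0.1},{"x":-0.003,"y":0,"z":0,"wx":0,"wy":0,"wz":0,"grip":0.1},{"x":-0.003,"y":0,"z":0,"wx":0,"wy":0,"wz":0,"grip":0.1},{"x":-0.003,"y":0,"z":0,"wx":0,"wy":0,"wz":0,"grip":0.1}]' --squeeze 40

```text
clock: 22.02
eef_pos: [596.3, -192.8, 22.3]
eef_rot: [3.141, -0.004, 0.012]
wrist_force: [10.6, 0.7, -2.7]
finger_gap: 15.6
```

>>> play_rows --commands '[{"x":-0.003,"y":0,"z":0,"wx":0,"wy":0,"wz":0,"grip":0.1},{"x":-0.003,"y":0,"z":0,"wx":0,"wy":0,"wz":0,"grip":0.1},{"x":-0.003,"y":0,"z":0,"wx":0,"wy":0,"wz":0,"grip":0.1},{"x":-0.003,"y":0,"z":0,"wx":0,"wy":0,"wz":0,"grip":0.1},{"x":-0.003,"y":0,"z":0,"wx":0,"wy":0,"wz":0,"grip":0.1},{"x":-0.003,"y":0,"z":0,"wx":0,"wy":0,"wz":0,"grip":0.1},{"x":-0.003,"y":0,"z":0,"wx":0,"wy":0,"wz":0,"grip":0.1},{"x":-0.003,"y":0,"z":0,"wx":0,"wy":0,"wz":0,"grip":0.1},{"x":-0.003,"y":0,"z":0,"wx":0,"wy":0,"wz":0,"grip":0.1},{"x":-0.003,"y":0,"z":0,"wx":0,"wy":0,"wz":0,"grip":0.1}]'

```text
clock: 23.28
eef_pos: [566.4, -193.2, 22.4]
eef_rot: [3.141, -0.004, 0.012]
wrist_force: [10.1, 0.2, -1.8]
finger_gap: 15.5
```

>>> play_rows --commands '[{"x":-0.003,"y":0,"z":0,"wx":0,"wy":0,"wz":0,"grip":0.1},{"x":-0.003,"y":0,"z":0,"wx":0,"wy":0,"wz":0,"grip":0.1},{"x":-0.003,"y":0,"z":0,"wx":0,"wy":0,"wz":0,"grip":0.1},{"x":-0.003,"y":0,"z":0,"wx":0,"wy":0,"wz":0,"grip":0.1},{"x":-0.003,"y":0,"z":0,"wx":0,"wy":0,"wz":0,"grip":0.1},{"x":-0.003,"y":0,"z":0,"wx":0,"wy":0,"wz":0,"grip":0.1},{"x":-0.003,"y":0,"z":0,"wx":0,"wy":0,"wz":0,"grip":0.1},{"x":-0.003,"y":0,"z":0,"wx":0,"wy":0,"wz":0,"grip":0.1},{"x":-0.003,"y":0,"z":0,"wx":0,"wy":0,"wz":0,"grip":0.1},{"x":-0.003,"y":0,"z":0,"wx":0,"wy":0,"wz":0,"grip":0.1},{"x":-0.004,"y":0,"z":0,"wx":0,"wy":0,"wz":0,"grip":0.1},{"x":-0.004,"y":0,"z":0,"wx":0,"wy":0,"wz":0,"grip":0.1},{"x":-0.004,"y":0,"z":0,"wx":0,"wy":0,"wz":0,"grip":0.1},{"x":-0.004,"y":0,"z":0,"wx":0,"wy":0,"wz":0,"grip":0.1},{"x":-0.004,"y":0,"z":0,"wx":0,"wy":0,"wz":0,"grip":0.1}]'

```text
clock: 25.15
eef_pos: [514.7, -193.7, 22.1]
eef_rot: [-3.142, -0.0, 0.012]
wrist_force: [0.3, 0.6, -1.6]
finger_gap: 15.6
```

```bash
python3 - <<'E'
from h import *
s,im,d=wrist('w10'); print(s['clock'],s['eef_pos'],s['eef_rot'],s['wrist_force'],s['finger_gap']); heldbar('w10',13.7)
# place target: base centre
import numpy as np
C=np.array([544.9,250.0])
E
```

```text
25.15 [ 514.73251699 -193.68938312   22.07451598] [-3.14158172e+00 -5.36921875e-05  1.15943018e-02] [ 0.25897685  0.64221429 -1.55596526] 15.618342425521165
far end x(tool) 93.1 -> centre 18.1; ytool at x=0 0.29 at 75 0.37 slope deg 0.06 width 15.7
```

View pics/w10.png

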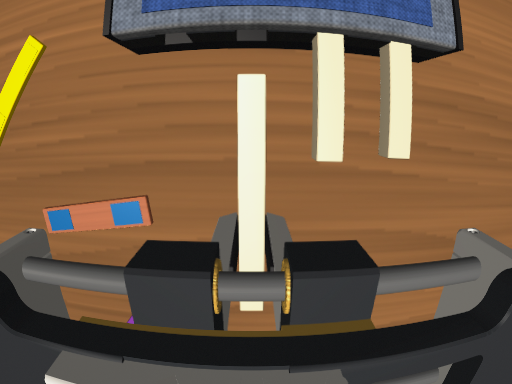

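>>> play_rows --commands '[{"x":0,"y":0,"z":-0.015,"wx":0,"wy":0,"wz":0,"grip":0.1},{"x":0,"y":0,"z":-0.03,"wx":0,"wy":0,"wz":0,"grip":0.1},{"x":0.0013,"y":-0.035,"z":-0.0065,"wx":0,"wy":0,"wz":0,"grip":0.1},{"x":0.0013,"y":-0.035,"z":-0.0065,"wx":0,"wy":0,"wz":0,"grip":0.1},{"x":0.0013,"y":-0.035,"z":-0.0065,"wx":0,"wy":0,"wz":0,"grip":0.1},{"x":0.0013,"y":-0.035,"z":-0.0065,"wx":0,"wy":0,"wz":0,"grip":0.1},{"x":0.0013,"y":-0.035,"z":-0.0065,"wx":0,"wy":0,"wz":0,"grip":0.1},{"x":0.0013,"y":-0.035,"z":-0.0065,"wx":0,"wy":0,"wz":0,"grip":0.1},{"x":0.0013,"y":-0.035,"z":-0.0065,"wx":0,"wy":0,"wz":0,"grip":0.1},{"x":0.0013,"y":-0.035,"z":-0.0065,"wx":0,"wy":0,"wz":0,"grip":0.1},{"x":0.0013,"y":-0.035,"z":-0.0065,"wx":0,"wy":0,"wz":0,"grip":0.1},{"x":0.0013,"y":-0.035,"z":-0.0065,"wx":0,"wy":0,"wz":0,"grip":0.1},{"x":0.0013,"y":-0.035,"z":-0.0065,"wx":0,"wy":0,"wz":0,"grip":0.1},{"x":0.0013,"y":-0.035,"z":-0.0065,"wx":0,"wy":0,"wz":0,"grip":0.1},{"x":0,"y":0,"z":0,"wx":0,"wy":0,"wz":0,"grip":0.1}]'

```text
clock: 27.08
eef_pos: [525.8, 228.4, 146.4]
eef_rot: [-3.141, -0.002, 0.014]
wrist_force: [0.5, -0.7, -0.8]
finger_gap: 15.5
```

>>> play_rows --commands '[{"x":0,"y":0,"z":0,"wx":0,"wy":0,"wz":-5,"grip":0.1},{"x":0,"y":0,"z":0,"wx":0,"wy":0,"wz":-10.5,"grip":0.1},{"x":0,"y":0,"z":0,"wx":0,"wy":0,"wz":-10.5,"grip":0.1},{"x":0,"y":0,"z":0,"wx":0,"wy":0,"wz":-10.5,"grip":0.1},{"x":0,"y":0,"z":0,"wx":0,"wy":0,"wz":-10.5,"grip":0.1},{"x":0,"y":0,"z":0,"wx":0,"wy":0,"wz":-10.5,"grip":0.1},{"x":0,"y":0,"z":0,"wx":0,"wy":0,"wz":-10.5,"grip":0.1},{"x":0,"y":0,"z":0,"wx":0,"wy":0,"wz":-10.5,"grip":0.1},{"x":0,"y":0,"z":0,"wx":0,"wy":0,"wz":-10.5,"grip":0.1},{"x":0,"y":0,"z":0,"wx":0,"wy":0,"wz":-10.5,"grip":0.1},{"x":0,"y":0,"z":0,"wx":0,"wy":0,"wz":-6.6,"grip":0.1},{"x":0,"y":0,"z":0,"wx":0,"wy":0,"wz":0,"grip":0.1},{"x":0,"y":0,"z":0,"wx":0,"wy":0,"wz":0,"grip":0.1}]'

```text
clock: 28.7
eef_pos: [525.8, 226.1, 145.4]
eef_rot: [3.141, 0.0, 1.86]
wrist_force: [0.5, -0.4, 0.2]
finger_gap: 15.8
```

```bash
python3 - <<'E'
from h import *
s,im,d=wrist('w11'); print(s['clock'],s['eef_pos'],s['eef_rot'],s['finger_gap']); heldbar('w11',13.7); go([525.7,226.5,100],1.854)
E
```

```text
28.7 [525.80743956 226.05305257 145.35420127] [3.14131080e+00 1.94423737e-05 1.86036914e+00] 15.784518279660809
far end x(tool) 92.8 -> centre 17.8; ytool at x=0 0.08 at 75 -0.12 slope deg -0.15 width 18.3
shift(tool,mm) [ 0.4  0.  45.3] then rotvec(deg) [0.01 0.   0.39] rot-first shift [ 0.4  0.  45.3]
```

View pics/w11.png

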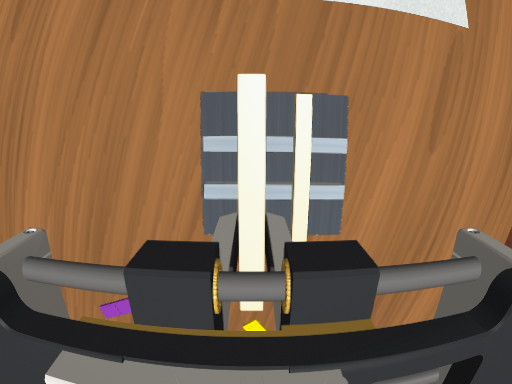

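```bash
python3 - <<'E'
from h import *
z,h=toolz('w11'); im=z['im'].astype(int)
bl=im[...,2]
for v in (100,125,170,205,230):
    on=np.nonzero((bl[v,285:325]>180)&(im[v,285:325,0]>225))[0]+285; x,y=linefit(z,[(on[0]-.5,v),(on[-1]+.5,v)],40-h); print(v,on[0],on[-1],x.round(1),y.round(1))
dark=(im[...,0]-im[...,2])<20
for v in (100,120,170,210):
    on=np.nonzero(dark[v,180:370])[0]+180; x,y=linefit(z,[(on[0]-.5,v),(on[-1]+.5,v)],8-h); print('plate',v,x.round(1),y.round(1),y.mean().round(1))
for u in (220,280,330):
    d=np.nonzero(dark[70:120,u])[0]+70; print('far',u,linefit(z,[(u,d[0]-.5)],8-h))
    light=(im.min(-1)>130)&(im[...,2]>=im[...,0]); on=np.nonzero(light[100:225,u])[0]+100; g=np.split(on,np.nonzero(np.diff(on)>1)[0]+1)
    for a in g:
        if len(a)>5: print('  rib',linefit(z,[(u,a[0]-.5),(u,a[-1]+.5)],24-h)[0])
on=np.nonzero(bl[60:130,304]>180)[0]+60; print('bar far end',linefit(z,[(304,on[0]-.5)],40-h))
E
```

```text
100 297 311 [86.6 87.1] [43.1 57.8]
125 296 311 [62.4 62.8] [42.3 58. ]
170 295 309 [18.4 18.5] [42.2 57.2]
205 294 307 [-17.2 -17.3] [42.3 56.7]
230 293 306 [-44.2 -44.4] [42.4 57.1]
plate 100 [89.2 91.5] [-54.1 104.9] 25.4
plate 120 [67.6 69.4] [-54.3 105.3] 25.5
plate 170 [13.2 13.6] [-54.5 104.1] 24.8
plate 210 [-32.4 -33.1] [-55.2 103.8] 24.3
far 220 (array([97.75969556]), array([-33.12523977]))
  rib [51.29741686 34.91996011]
  rib [  1.50722016 -14.64686674]
far 280 (array([97.63692203]), array([30.2742412]))
  rib [51.20599601 34.83737791]
  rib [  1.44256201 -14.70275609]
far 330 (array([96.44523366]), array([84.79085989]))
  rib [50.22302255 34.55745145]
  rib [  0.44604863 -16.06493663]
bar far end (array([93.18422434]), array([50.37708972]))
```

>>> play_rows --commands '[{"x":0.0003,"y":0,"z":0.015,"wx":0,"wy":0,"wz":0.3,"grip":0.1},{"x":0,"y":0,"z":0.02,"wx":0,"wy":0,"wz":0,"grip":0.1},{"x":0,"y":0,"z":0.02,"wx":0,"wy":0,"wz":0,"grip":0.1},{"x":0,"y":0,"z":0.02,"wx":0,"wy":0,"wz":0,"grip":0.1},{"x":0,"y":0,"z":0.02,"wx":0,"wy":0,"wz":0,"grip":0.1},{"x":0,"y":0,"z":0.012,"wx":0,"wy":0,"wz":0,"grip":0.1},{"x":0,"y":0,"z":0.007,"wx":0,"wy":0,"wz":0,"grip":0.1},{"x":0,"y":0,"z":0.003,"wx":0,"wy":0,"wz":0,"grip":0.1},{"x":0,"y":0,"z":0,"wx":0,"wy":0,"wz":0,"grip":0.1},{"x":0,"y":0,"z":0,"wx":0,"wy":0,"wz":0,"grip":0.1}]'

```text
clock: 30.0
eef_pos: [525.9, 226.9, 28.5]
eef_rot: [3.141, -0.0, 1.858]
wrist_force: [-0.1, 0.2, -0.1]
finger_gap: 15.6
```

>>> play_rows --commands '[{"x":-0.0004,"y":0,"z":0.0015,"wx":0,"wy":0,"wz":0.2,"grip":0.1},{"x":0,"y":0,"z":0.001,"wx":0,"wy":0,"wz":0,"grip":0.1},{"x":0,"y":0,"z":0,"wx":0,"wy":0,"wz":0,"grip":0.1}]'

```text
clock: 30.38
eef_pos: [525.9, 226.4, 26.2]
eef_rot: [3.141, 0.0, 1.855]
wrist_force: [-2.4, -1.6, 7.4]
finger_gap: 15.8
```

>>> play_rows --commands '[{"x":0,"y":0,"z":0,"wx":0,"wy":0,"wz":0,"grip":0.2},{"x":0,"y":0,"z":0,"wx":0,"wy":0,"wz":0,"grip":0.28},{"x":0,"y":0,"z":0,"wx":0,"wy":0,"wz":0,"grip":0.36},{"x":0,"y":0,"z":-0.01,"wx":0,"wy":0,"wz":0,"grip":0.36},{"x":0,"y":0,"z":-0.03,"wx":0,"wy":0,"wz":0,"grip":0.36},{"x":0,"y":0,"z":-0.04,"wx":0,"wy":0,"wz":0,"grip":0.36},{"x":0,"y":0,"z":-0.04,"wx":0,"wy":0,"wz":0,"grip":0.36},{"x":0,"y":0,"z":0,"wx":0,"wy":0,"wz":0,"grip":0.36},{"x":0,"y":0,"z":0,"wx":0,"wy":0,"wz":0,"grip":0.36}]'

```text
clock: 31.5
eef_pos: [525.5, 226.2, 145.1]
eef_rot: [-3.141, 0.0, 1.855]
wrist_force: [-1.0, -0.3, -0.6]
finger_gap: 33.7
```

```bash
python3 - <<'E'
from h import *
s,im,d=wrist('w12'); print(s['clock'],s['eef_pos'],s['eef_rot'],s['finger_gap'],s['wrist_force'])
go([616,-238,140],0.0105)
z,h=toolz('w12'); im=z['im'].astype(int)
E
```

```text
31.5 [525.45541919 226.24996224 145.14802532] [-3.14104593e+00  2.82152957e-05  1.85467768e+00] 33.72781216557949 [-1.03544134 -0.28394278 -0.56212988]
shift(tool,mm) [-471.   -42.9    4.7] then rotvec(deg) [-6.0000e-02  9.0000e-02  1.0567e+02] rot-first shift [ 85.9 465.1   4.6]
```

View pics/w12.png

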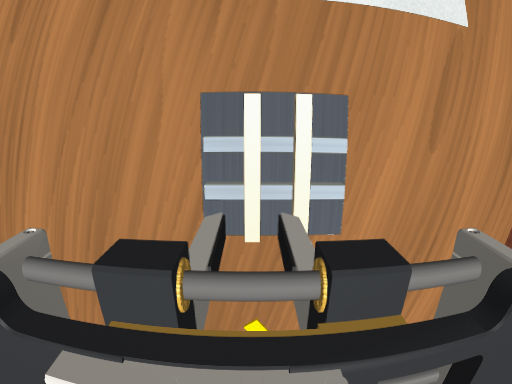

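>>> play_rows --commands '[{"x":-0.0471,"y":-0.0043,"z":0,"wx":0,"wy":0,"wz":0,"grip":0.36},{"x":-0.0471,"y":-0.0043,"z":0,"wx":0,"wy":0,"wz":0,"grip":0.36},{"x":-0.0471,"y":-0.0043,"z":0,"wx":0,"wy":0,"wz":0,"grip":0.36},{"x":-0.0471,"y":-0.0043,"z":0,"wx":0,"wy":0,"wz":0,"grip":0.36},{"x":-0.0471,"y":-0.0043,"z":0,"wx":0,"wy":0,"wz":0,"grip":0.36},{"x":-0.0471,"y":-0.0043,"z":0,"wx":0,"wy":0,"wz":0,"grip":0.36},{"x":-0.0471,"y":-0.0043,"z":0,"wx":0,"wy":0,"wz":0,"grip":0.36},{"x":-0.0471,"y":-0.0043,"z":0,"wx":0,"wy":0,"wz":0,"grip":0.36},{"x":-0.0471,"y":-0.0043,"z":0,"wx":0,"wy":0,"wz":0,"grip":0.36},{"x":-0.0471,"y":-0.0043,"z":0,"wx":0,"wy":0,"wz":0,"grip":0.36},{"x":0,"y":0,"z":0,"wx":0,"wy":0,"wz":10.57,"grip":0.36},{"x":0,"y":0,"z":0,"wx":0,"wy":0,"wz":10.57,"grip":0.36},{"x":0,"y":0,"z":0,"wx":0,"wy":0,"wz":10.57,"grip":0.36},{"x":0,"y":0,"z":0,"wx":0,"wy":0,"wz":10.57,"grip":0.36},{"x":0,"y":0,"z":0,"wx":0,"wy":0,"wz":10.57,"grip":0.36},{"x":0,"y":0,"z":0,"wx":0,"wy":0,"wz":10.57,"grip":0.36},{"x":0,"y":0,"z":0,"wx":0,"wy":0,"wz":10.57,"grip":0.36},{"x":0,"y":0,"z":0,"wx":0,"wy":0,"wz":10.57,"grip":0.36},{"x":0,"y":0,"z":0,"wx":0,"wy":0,"wz":10.57,"grip":0.36},{"x":0,"y":0,"z":0,"wx":0,"wy":0,"wz":10.57,"grip":0.36}]'

```text
clock: 34.05
eef_pos: [615.9, -237.6, 144.0]
eef_rot: [-3.141, 0.002, 0.004]
wrist_force: [0.7, -0.4, -0.7]
finger_gap: 33.6
```

>>> play_rows --commands '[{"x":0,"y":0,"z":0.022,"wx":0,"wy":0,"wz":0,"grip":0.36},{"x":0,"y":0,"z":0.022,"wx":0,"wy":0,"wz":0,"grip":0.36},{"x":0,"y":0,"z":0.022,"wx":0,"wy":0,"wz":0,"grip":0.36},{"x":0,"y":0,"z":0,"wx":0,"wy":0,"wz":0,"grip":0.36},{"x":0,"y":0,"z":0,"wx":0,"wy":0,"wz":0,"grip":0.36}]'

```text
clock: 34.67
eef_pos: [616.5, -237.9, 79.9]
eef_rot: [3.142, -0.0, 0.01]
wrist_force: [0.5, 0.5, 0.2]
finger_gap: 33.7
```

```bash
python3 - <<'E'
from h import *
s,im,d=wrist('w13');print(s['eef_rot'],s['eef_pos'],s['clock']); go([616,-237.8,22],.0105)
baredge('w13',232,270)
E
```

```text
[ 3.14157083e+00 -8.15006456e-05  9.83358738e-03] [ 616.51783333 -237.88973454   79.92373709] 34.675
shift(tool,mm) [-0.7 -0.2 58.3] then rotvec(deg) [ 0.02 -0.05 -0.03] rot-first shift [-0.7 -0.1 58.3]
bar ytool @0 -0.27 slope 0.10deg width 15.8
```

View pics/w13.png

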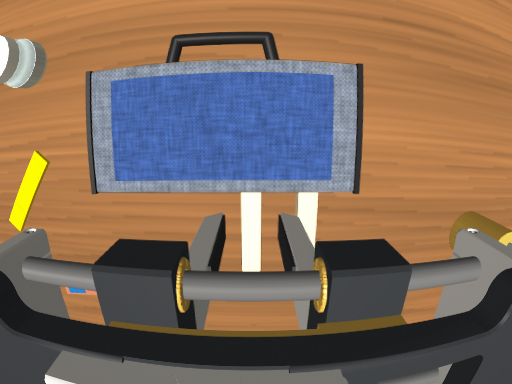

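Same alignment as before, so I'll repeat the grasp.

>>> play_rows --commands '[{"x":-0.0005,"y":-0.0004,"z":0.0125,"wx":0,"wy":0,"wz":0,"grip":0.36},{"x":0,"y":0,"z":0.0125,"wx":0,"wy":0,"wz":0,"grip":0.36},{"x":0,"y":0,"z":0.0125,"wx":0,"wy":0,"wz":0,"grip":0.36},{"x":0,"y":0,"z":0.0125,"wx":0,"wy":0,"wz":0,"grip":0.36},{"x":0,"y":0,"z":0.0075,"wx":0,"wy":0,"wz":0,"grip":0.3},{"x":0,"y":0,"z":0,"wx":0,"wy":0,"wz":0,"grip":0.25},{"x":0,"y":0,"z":0,"wx":0,"wy":0,"wz":0,"grip":0.22},{"x":0,"y":0,"z":0,"wx":0,"wy":0,"wz":0,"grip":0.2},{"x":0,"y":0,"z":0,"wx":0,"wy":0,"wz":0,"grip":0.18},{"x":0,"y":0,"z":0,"wx":0,"wy":0,"wz":0,"grip":0.16},{"x":0,"y":0,"z":0,"wx":0,"wy":0,"wz":0,"grip":0.1}]' --squeeze 6

```text
clock: 36.1
eef_pos: [616.0, -237.5, 22.3]
eef_rot: [3.141, -0.0, 0.01]
wrist_force: [-0.5, 0.3, 1.5]
finger_gap: 15.9
```

>>> play_rows --commands '[{"x":0,"y":0,"z":0,"wx":0,"wy":0,"wz":0,"grip":0.1},{"x":0,"y":0,"z":0,"wx":0,"wy":0,"wz":0,"grip":0.1},{"x":-0.001,"y":0,"z":0,"wx":0,"wy":0,"wz":0,"grip":0.1},{"x":-0.002,"y":0,"z":0,"wx":0,"wy":0,"wz":0,"grip":0.1},{"x":-0.003,"y":0,"z":0,"wx":0,"wy":0,"wz":0,"grip":0.1},{"x":-0.003,"y":0,"z":0,"wx":0,"wy":0,"wz":0,"grip":0.1},{"x":-0.003,"y":0,"z":0,"wx":0,"wy":0,"wz":0,"grip":0.1},{"x":-0.003,"y":0,"z":0,"wx":0,"wy":0,"wz":0,"grip":0.1},{"x":-0.003,"y":0,"z":0,"wx":0,"wy":0,"wz":0,"grip":0.1},{"x":-0.003,"y":0,"z":0,"wx":0,"wy":0,"wz":0,"grip":0.1}]' --squeeze 40

```text
clock: 37.35
eef_pos: [596.2, -237.5, 22.3]
eef_rot: [3.141, -0.004, 0.01]
wrist_force: [9.6, -0.4, -2.3]
finger_gap: 15.5
```

>>> play_rows --commands '[{"x":-0.003,"y":0,"z":0,"wx":0,"wy":0,"wz":0,"grip":0.1},{"x":-0.003,"y":0,"z":0,"wx":0,"wy":0,"wz":0,"grip":0.1},{"x":-0.003,"y":0,"z":0,"wx":0,"wy":0,"wz":0,"grip":0.1},{"x":-0.003,"y":0,"z":0,"wx":0,"wy":0,"wz":0,"grip":0.1},{"x":-0.003,"y":0,"z":0,"wx":0,"wy":0,"wz":0,"grip":0.1},{"x":-0.003,"y":0,"z":0,"wx":0,"wy":0,"wz":0,"grip":0.1},{"x":-0.003,"y":0,"z":0,"wx":0,"wy":0,"wz":0,"grip":0.1},{"x":-0.003,"y":0,"z":0,"wx":0,"wy":0,"wz":0,"grip":0.1},{"x":-0.003,"y":0,"z":0,"wx":0,"wy":0,"wz":0,"grip":0.1},{"x":-0.003,"y":0,"z":0,"wx":0,"wy":0,"wz":0,"grip":0.1}]'

```text
clock: 38.6
eef_pos: [566.2, -237.9, 22.4]
eef_rot: [3.141, -0.004, 0.01]
wrist_force: [9.8, 0.1, -2.1]
finger_gap: 15.3
```

>>> play_rows --commands '[{"x":-0.003,"y":0,"z":0,"wx":0,"wy":0,"wz":0,"grip":0.1},{"x":-0.003,"y":0,"z":0,"wx":0,"wy":0,"wz":0,"grip":0.1},{"x":-0.003,"y":0,"z":0,"wx":0,"wy":0,"wz":0,"grip":0.1},{"x":-0.003,"y":0,"z":0,"wx":0,"wy":0,"wz":0,"grip":0.1},{"x":-0.003,"y":0,"z":0,"wx":0,"wy":0,"wz":0,"grip":0.1},{"x":-0.003,"y":0,"z":0,"wx":0,"wy":0,"wz":0,"grip":0.1},{"x":-0.003,"y":0,"z":0,"wx":0,"wy":0,"wz":0,"grip":0.1},{"x":-0.003,"y":0,"z":0,"wx":0,"wy":0,"wz":0,"grip":0.1},{"x":-0.003,"y":0,"z":0,"wx":0,"wy":0,"wz":0,"grip":0.1},{"x":-0.003,"y":0,"z":0,"wx":0,"wy":0,"wz":0,"grip":0.1},{"x":-0.004,"y":0,"z":0,"wx":0,"wy":0,"wz":0,"grip":0.1},{"x":-0.004,"y":0,"z":0,"wx":0,"wy":0,"wz":0,"grip":0.1},{"x":-0.004,"y":0,"z":0,"wx":0,"wy":0,"wz":0,"grip":0.1},{"x":-0.004,"y":0,"z":0,"wx":0,"wy":0,"wz":0,"grip":0.1},{"x":-0.004,"y":0,"z":0,"wx":0,"wy":0,"wz":0,"grip":0.1}]'

```text
clock: 40.48
eef_pos: [514.6, -238.4, 22.1]
eef_rot: [3.142, -0.0, 0.01]
wrist_force: [0.4, 0.1, -0.9]
finger_gap: 15.7
```

```bash
python3 - <<'E'
from h import *
s,im,d=wrist('w14'); print(s['clock'],s['eef_pos'],s['eef_rot'],s['wrist_force'],s['finger_gap']); heldbar('w14',13.7)
E
```

```text
40.475 [ 514.63223494 -238.40923812   22.06957481] [ 3.14158594e+00 -1.25291791e-05  9.87918498e-03] [ 0.42277433  0.10266282 -0.87793412] 15.691246942023025
far end x(tool) 93.1 -> centre 18.1; ytool at x=0 0.27 at 75 0.35 slope deg 0.06 width 15.7
```

View pics/w14.png

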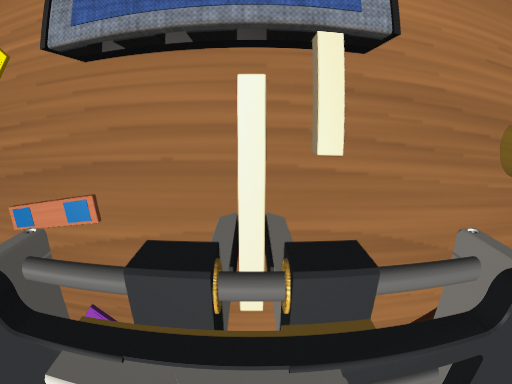

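>>> play_rows --commands '[{"x":0,"y":0,"z":-0.015,"wx":0,"wy":0,"wz":0,"grip":0.1},{"x":0,"y":0,"z":-0.03,"wx":0,"wy":0,"wz":0,"grip":0.1},{"x":0.0008,"y":-0.0363,"z":-0.006,"wx":0,"wy":0,"wz":0,"grip":0.1},{"x":0.0008,"y":-0.0363,"z":-0.006,"wx":0,"wy":0,"wz":0,"grip":0.1},{"x":0.0008,"y":-0.0363,"z":-0.006,"wx":0,"wy":0,"wz":0,"grip":0.1},{"x":0.0008,"y":-0.0363,"z":-0.006,"wx":0,"wy":0,"wz":0,"grip":0.1},{"x":0.0008,"y":-0.0363,"z":-0.006,"wx":0,"wy":0,"wz":0,"grip":0.1},{"x":0.0008,"y":-0.0363,"z":-0.006,"wx":0,"wy":0,"wz":0,"grip":0.1},{"x":0.0008,"y":-0.0363,"z":-0.006,"wx":0,"wy":0,"wz":0,"grip":0.1},{"x":0.0008,"y":-0.0363,"z":-0.006,"wx":0,"wy":0,"wz":0,"grip":0.1},{"x":0.0008,"y":-0.0363,"z":-0.006,"wx":0,"wy":0,"wz":0,"grip":0.1},{"x":0.0008,"y":-0.0363,"z":-0.006,"wx":0,"wy":0,"wz":0,"grip":0.1},{"x":0.0008,"y":-0.0363,"z":-0.006,"wx":0,"wy":0,"wz":0,"grip":0.1},{"x":0.0008,"y":-0.0363,"z":-0.006,"wx":0,"wy":0,"wz":0,"grip":0.1},{"x":0.0008,"y":-0.0363,"z":-0.006,"wx":0,"wy":0,"wz":0,"grip":0.1},{"x":0.0008,"y":-0.0363,"z":-0.006,"wx":0,"wy":0,"wz":0,"grip":0.1},{"x":0,"y":0,"z":0,"wx":0,"wy":0,"wz":-5,"grip":0.1},{"x":0,"y":0,"z":0,"wx":0,"wy":0,"wz":-7,"grip":0.1},{"x":0,"y":0,"z":0,"wx":0,"wy":0,"wz":-3.7,"grip":0.1}]'

```text
clock: 42.9
eef_pos: [521.2, 270.1, 152.2]
eef_rot: [-3.141, -0.001, 0.287]
wrist_force: [-0.4, -0.2, -1.2]
finger_gap: 15.7
```

>>> play_rows --commands '[{"x":0,"y":0,"z":0.01,"wx":0,"wy":0,"wz":0,"grip":0.1},{"x":0,"y":0,"z":0,"wx":0,"wy":0,"wz":0,"grip":0.1},{"x":0,"y":0,"z":0,"wx":0,"wy":0,"wz":0,"grip":0.1}]'

```text
clock: 43.28
eef_pos: [521.1, 269.8, 141.2]
eef_rot: [3.142, 0.0, 0.283]
wrist_force: [-0.1, -0.4, -1.0]
finger_gap: 15.6
```

```bash
python3 - <<'E'
from h import *
s,im,d=wrist('w15'); print(s['clock'],s['eef_pos'],s['eef_rot'],s['wrist_force'],s['finger_gap']); heldbar('w15',13.7)
go([520.4,269.4,80],.2837)
E
```

```text
43.275 [521.09753314 269.84428251 141.16548155] [3.14158498e+00 3.55588286e-05 2.82972719e-01] [-0.10805696 -0.358416   -0.95305082] 15.579834237774202
far end x(tool) 93.0 -> centre 18.0; ytool at x=0 0.67 at 75 0.34 slope deg -0.26 width 22.4
shift(tool,mm) [-0.9  0.3 61.3] then rotvec(deg) [-0.   -0.01 -0.03] rot-first shift [-0.9  0.3 61.3]
```

View pics/w15.png

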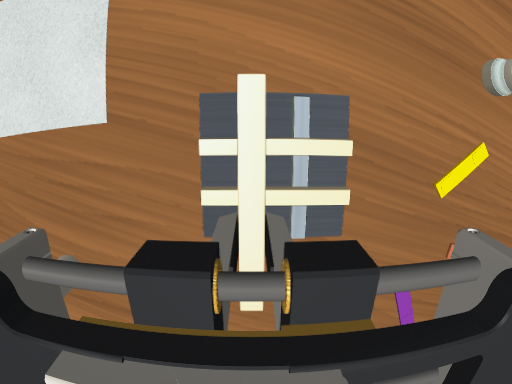

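```bash
cat >> h.py <<'E'
def crib(tag):
    z,h=toolz(tag); im=z['im'].astype(int)
    c=(im[...,2]>170)&(im[...,0]>215)
    for u in (215,225,280,320,335):
        on=np.nonzero(c[110:225,u])[0]+110; g=[a for a in np.split(on,np.nonzero(np.diff(on)>1)[0]+1) if len(a)>5]
        for a in g: x,y=linefit(z,[(u,a[0]-.5),(u,a[-1]+.5)],40-h); print('bar',u,x.round(1),x.mean().round(1),y.mean().round(1))
    dark=(im[...,0]-im[...,2])<20
    for u in (215,280,330):
        d=np.nonzero(dark[70:120,u])[0]+70; print('plate far-80',u,(linefit(z,[(u,d[0]-.5)],8-h)[0]-80).round(1))
    for v in (105,120,170,180):
        on=np.nonzero(dark[v,180:370])[0]+180; x,y=linefit(z,[(on[0]-.5,v),(on[-1]+.5,v)],8-h); print('plate',v,y.round(1),y.mean().round(1))
    for v in (147,197):
        on=np.nonzero(c[v,180:370])[0]+180; x,y=linefit(z,[(on[0]-.5,v),(on[-1]+.5,v)],40-h); print('bars y ends',v,y.round(1),y.mean().round(1))
E
python3 -c "
from h import *
crib('w15')"
```

```text
bar 215 [49.8 34.5] 42.2 -34.1
bar 215 [  0.2 -15.1] -7.4 -35.3
bar 225 [49.7 34.4] 42.0 -24.5
bar 225 [  0.2 -15. ] -7.4 -25.4
bar 280 [49.7 34.4] 42.0 27.6
bar 280 [  0.1 -15.1] -7.5 28.5
bar 320 [49.4 34.8] 42.1 66.6
bar 320 [  0.1 -15.4] -7.6 68.8
bar 335 [49.8 35.1] 42.5 81.7
bar 335 [  0.1 -15.5] -7.7 84.5
plate far-80 215 [16.7]
plate far-80 280 [16.5]
plate far-80 330 [16.4]
plate 105 [-54.  105.3] 25.6
plate 120 [-54.2 105.6] 25.7
plate 170 [-54.4 104.4] 25.0
plate 180 [-54.7 105.1] 25.2
bars y ends 147 [-50.1 100. ] 24.9
bars y ends 197 [-49.8 100.1] 25.1
```

>>> play_rows --commands '[{"x":-0.0009,"y":0.0002,"z":0.015,"wx":0,"wy":0,"wz":0,"grip":0.1},{"x":0,"y":0,"z":0.02,"wx":0,"wy":0,"wz":0,"grip":0.1},{"x":0,"y":0,"z":0.02,"wx":0,"wy":0,"wz":0,"grip":0.1},{"x":0,"y":0,"z":0.02,"wx":0,"wy":0,"wz":0,"grip":0.1},{"x":0,"y":0,"z":0.012,"wx":0,"wy":0,"wz":0,"grip":0.1},{"x":0,"y":0,"z":0.006,"wx":0,"wy":0,"wz":0,"grip":0.1},{"x":0,"y":0,"z":0.003,"wx":0,"wy":0,"wz":0,"grip":0.1},{"x":0,"y":0,"z":0,"wx":0,"wy":0,"wz":0,"grip":0.1},{"x":0,"y":0,"z":0,"wx":0,"wy":0,"wz":0,"grip":0.1}]'

```text
clock: 44.45
eef_pos: [520.5, 269.5, 45.6]
eef_rot: [-3.141, -0.001, 0.284]
wrist_force: [0.6, 0.3, -1.0]
finger_gap: 15.8
```

>>> play_rows --commands '[{"x":0,"y":0,"z":0.002,"wx":0,"wy":0,"wz":0,"grip":0.1},{"x":0,"y":0,"z":0.001,"wx":0,"wy":0,"wz":0,"grip":0.1},{"x":0,"y":0,"z":0.0005,"wx":0,"wy":0,"wz":0,"grip":0.1},{"x":0,"y":0,"z":0,"wx":0,"wy":0,"wz":0,"grip":0.1}]'

```text
clock: 44.95
eef_pos: [520.4, 269.5, 42.3]
eef_rot: [-3.142, -0.0, 0.284]
wrist_force: [-3.5, -1.8, 7.2]
finger_gap: 15.7
```

>>> play_rows --commands '[{"x":0,"y":0,"z":0,"wx":0,"wy":0,"wz":0,"grip":0.2},{"x":0,"y":0,"z":0,"wx":0,"wy":0,"wz":0,"grip":0.28},{"x":0,"y":0,"z":0,"wx":0,"wy":0,"wz":0,"grip":0.36},{"x":0,"y":0,"z":-0.01,"wx":0,"wy":0,"wz":0,"grip":0.36},{"x":0,"y":0,"z":-0.03,"wx":0,"wy":0,"wz":0,"grip":0.36},{"x":0,"y":0,"z":-0.03,"wx":0,"wy":0,"wz":0,"grip":0.36},{"x":0,"y":0,"z":-0.03,"wx":0,"wy":0,"wz":0,"grip":0.36},{"x":0,"y":0,"z":0,"wx":0,"wy":0,"wz":0,"grip":0.36},{"x":0,"y":0,"z":0,"wx":0,"wy":0,"wz":0,"grip":0.36}]'

```text
clock: 46.08
eef_pos: [520.0, 269.3, 141.0]
eef_rot: [3.141, 0.001, 0.284]
wrist_force: [0.1, -0.1, 0.2]
finger_gap: 34.3
```

```bash
python3 - <<'E'
from h import *
s,im,d=wrist('w16'); print(s['clock'],s['eef_pos'],s['eef_rot'],s['finger_gap'],s['wrist_force'])
go([616,-282.9,140],0.0105)
z,h=toolz('w16'); im=z['im'].astype(int); c=(im[...,2]>170)&(im[...,0]>215)
for v in (110,170,225):
    on=np.nonzero(c[v,235:275])[0]+235; x,y=linefit(z,[(on[0]-.5,v),(on[-1]+.5,v)],56-h); print(v,x,y,y.mean())
on=np.nonzero(c[60:,252])[0]+60; print('far',linefit(z,[(252,on[0]-.5)],56-h))
E
```

```text
46.075 [519.96436466 269.27114466 141.0079676 ] [3.14149802e+00 7.63388597e-04 2.83861264e-01] 34.27513565820685 [ 0.09524618 -0.10112042  0.24125128]
shift(tool,mm) [-62.4 557.    0.8] then rotvec(deg) [ 0.02  0.08 15.67] rot-first shift [ 90.4 553.1   0.6]
110 [75.96851894 75.95145808] [-7.32775948  7.65833457] 0.1652875448352389
170 [22.05581327 22.03951218] [-7.57263444  7.78541989] 0.1063927259085724
225 [-30.59458331 -30.61168705] [-7.06209596  8.09510161] 0.5165028257486246
far (array([93.41152933]), array([1.06247874]))
```

View pics/w16.png

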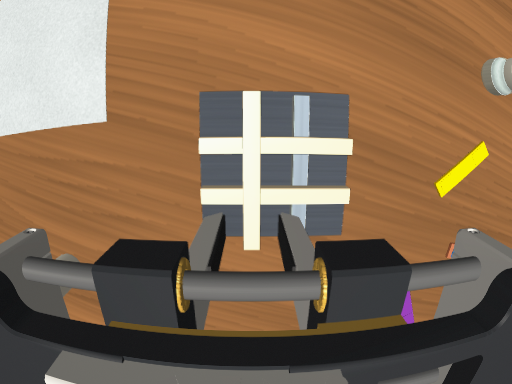

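>>> play_rows --commands '[{"x":-0.0052,"y":0.0464,"z":0,"wx":0,"wy":0,"wz":0,"grip":0.36},{"x":-0.0052,"y":0.0464,"z":0,"wx":0,"wy":0,"wz":0,"grip":0.36},{"x":-0.0052,"y":0.0464,"z":0,"wx":0,"wy":0,"wz":0,"grip":0.36},{"x":-0.0052,"y":0.0464,"z":0,"wx":0,"wy":0,"wz":0,"grip":0.36},{"x":-0.0052,"y":0.0464,"z":0,"wx":0,"wy":0,"wz":0,"grip":0.36},{"x":-0.0052,"y":0.0464,"z":0,"wx":0,"wy":0,"wz":0,"grip":0.36},{"x":-0.0052,"y":0.0464,"z":0,"wx":0,"wy":0,"wz":0,"grip":0.36},{"x":-0.0052,"y":0.0464,"z":0,"wx":0,"wy":0,"wz":0,"grip":0.36},{"x":-0.0052,"y":0.0464,"z":0,"wx":0,"wy":0,"wz":0,"grip":0.36},{"x":-0.0052,"y":0.0464,"z":0,"wx":0,"wy":0,"wz":0,"grip":0.36},{"x":-0.0052,"y":0.0464,"z":0,"wx":0,"wy":0,"wz":0,"grip":0.36},{"x":-0.0052,"y":0.0464,"z":0,"wx":0,"wy":0,"wz":0,"grip":0.36},{"x":0,"y":0,"z":0,"wx":0,"wy":0,"wz":8,"grip":0.36},{"x":0,"y":0,"z":0,"wx":0,"wy":0,"wz":7.67,"grip":0.36},{"x":0,"y":0,"z":0.02,"wx":0,"wy":0,"wz":0,"grip":0.36},{"x":0,"y":0,"z":0.02,"wx":0,"wy":0,"wz":0,"grip":0.36},{"x":0,"y":0,"z":0.02,"wx":0,"wy":0,"wz":0,"grip":0.36},{"x":0,"y":0,"z":0,"wx":0,"wy":0,"wz":0,"grip":0.36},{"x":0,"y":0,"z":0,"wx":0,"wy":0,"wz":0,"grip":0.36}]'

```text
clock: 48.5
eef_pos: [616.6, -282.7, 82.0]
eef_rot: [3.141, -0.001, 0.011]
wrist_force: [0.6, 0.6, 0.4]
finger_gap: 33.7
```

```bash
python3 - <<'E'
from h import *
s,im,d=wrist('w17');print(s['eef_rot'],s['eef_pos'],s['clock']); go([616,-282.6,22],.0105)
baredge('w17',232,270)
E
```

```text
[ 3.14126389e+00 -6.41943840e-04  1.08717571e-02] [ 616.60547461 -282.65154696   82.00128836] 48.5
shift(tool,mm) [-0.8 -0.2 60.3] then rotvec(deg) [ 0.03 -0.07  0.02] rot-first shift [-0.7 -0.1 60.3]
bar ytool @0 0.02 slope -0.41deg width 15.3
```

View pics/w17.png

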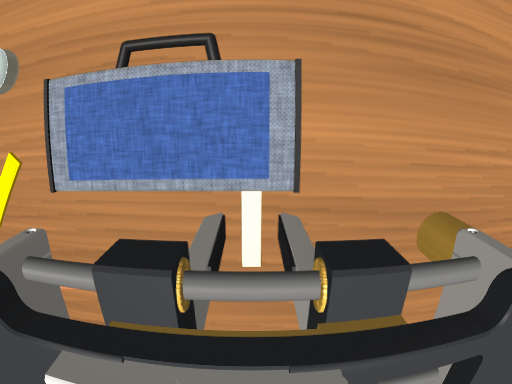

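>>> play_rows --commands '[{"x":-0.0006,"y":-0.0002,"z":0.0125,"wx":0,"wy":0,"wz":0,"grip":0.36},{"x":0,"y":0,"z":0.0125,"wx":0,"wy":0,"wz":0,"grip":0.36},{"x":0,"y":0,"z":0.0125,"wx":0,"wy":0,"wz":0,"grip":0.36},{"x":0,"y":0,"z":0.0125,"wx":0,"wy":0,"wz":0,"grip":0.36},{"x":0,"y":0,"z":0.0095,"wx":0,"wy":0,"wz":0,"grip":0.3},{"x":0,"y":0,"z":0,"wx":0,"wy":0,"wz":0,"grip":0.25},{"x":0,"y":0,"z":0,"wx":0,"wy":0,"wz":0,"grip":0.22},{"x":0,"y":0,"z":0,"wx":0,"wy":0,"wz":0,"grip":0.2},{"x":0,"y":0,"z":0,"wx":0,"wy":0,"wz":0,"grip":0.18},{"x":0,"y":0,"z":0,"wx":0,"wy":0,"wz":0,"grip":0.16},{"x":0,"y":0,"z":0,"wx":0,"wy":0,"wz":0,"grip":0.1}]' --squeeze 6

```text
clock: 49.92
eef_pos: [615.8, -282.5, 22.3]
eef_rot: [3.141, -0.0, 0.01]
wrist_force: [-0.1, 0.5, 2.8]
finger_gap: 15.9
```

>>> play_rows --commands '[{"x":0,"y":0,"z":0,"wx":0,"wy":0,"wz":0,"grip":0.1},{"x":0,"y":0,"z":0,"wx":0,"wy":0,"wz":0,"grip":0.1},{"x":-0.001,"y":0,"z":0,"wx":0,"wy":0,"wz":0,"grip":0.1},{"x":-0.002,"y":0,"z":0,"wx":0,"wy":0,"wz":0,"grip":0.1},{"x":-0.003,"y":0,"z":0,"wx":0,"wy":0,"wz":0,"grip":0.1},{"x":-0.003,"y":0,"z":0,"wx":0,"wy":0,"wz":0,"grip":0.1},{"x":-0.003,"y":0,"z":0,"wx":0,"wy":0,"wz":0,"grip":0.1},{"x":-0.003,"y":0,"z":0,"wx":0,"wy":0,"wz":0,"grip":0.1},{"x":-0.003,"y":0,"z":0,"wx":0,"wy":0,"wz":0,"grip":0.1},{"x":-0.003,"y":0,"z":0,"wx":0,"wy":0,"wz":0,"grip":0.1}]' --squeeze 40

```text
clock: 51.18
eef_pos: [596.1, -282.4, 22.4]
eef_rot: [3.141, -0.004, 0.011]
wrist_force: [11.0, 0.3, -1.6]
finger_gap: 15.7
```

>>> play_rows --commands '[{"x":-0.003,"y":0,"z":0,"wx":0,"wy":0,"wz":0,"grip":0.1},{"x":-0.003,"y":0,"z":0,"wx":0,"wy":0,"wz":0,"grip":0.1},{"x":-0.003,"y":0,"z":0,"wx":0,"wy":0,"wz":0,"grip":0.1},{"x":-0.003,"y":0,"z":0,"wx":0,"wy":0,"wz":0,"grip":0.1},{"x":-0.003,"y":0,"z":0,"wx":0,"wy":0,"wz":0,"grip":0.1},{"x":-0.003,"y":0,"z":0,"wx":0,"wy":0,"wz":0,"grip":0.1},{"x":-0.003,"y":0,"z":0,"wx":0,"wy":0,"wz":0,"grip":0.1},{"x":-0.003,"y":0,"z":0,"wx":0,"wy":0,"wz":0,"grip":0.1},{"x":-0.003,"y":0,"z":0,"wx":0,"wy":0,"wz":0,"grip":0.1},{"x":-0.003,"y":0,"z":0,"wx":0,"wy":0,"wz":0,"grip":0.1}]'

```text
clock: 52.42
eef_pos: [566.1, -282.8, 22.4]
eef_rot: [3.141, -0.004, 0.011]
wrist_force: [11.9, 0.6, -2.1]
finger_gap: 15.3
```

>>> play_rows --commands '[{"x":-0.003,"y":0,"z":0,"wx":0,"wy":0,"wz":0,"grip":0.1},{"x":-0.003,"y":0,"z":0,"wx":0,"wy":0,"wz":0,"grip":0.1},{"x":-0.003,"y":0,"z":0,"wx":0,"wy":0,"wz":0,"grip":0.1},{"x":-0.003,"y":0,"z":0,"wx":0,"wy":0,"wz":0,"grip":0.1},{"x":-0.003,"y":0,"z":0,"wx":0,"wy":0,"wz":0,"grip":0.1},{"x":-0.003,"y":0,"z":0,"wx":0,"wy":0,"wz":0,"grip":0.1},{"x":-0.003,"y":0,"z":0,"wx":0,"wy":0,"wz":0,"grip":0.1},{"x":-0.003,"y":0,"z":0,"wx":0,"wy":0,"wz":0,"grip":0.1},{"x":-0.003,"y":0,"z":0,"wx":0,"wy":0,"wz":0,"grip":0.1},{"x":-0.003,"y":0,"z":0,"wx":0,"wy":0,"wz":0,"grip":0.1},{"x":-0.004,"y":0,"z":0,"wx":0,"wy":0,"wz":0,"grip":0.1},{"x":-0.004,"y":0,"z":0,"wx":0,"wy":0,"wz":0,"grip":0.1},{"x":-0.004,"y":0,"z":0,"wx":0,"wy":0,"wz":0,"grip":0.1},{"x":-0.004,"y":0,"z":0,"wx":0,"wy":0,"wz":0,"grip":0.1},{"x":-0.004,"y":0,"z":0,"wx":0,"wy":0,"wz":0,"grip":0.1}]'

```text
clock: 54.3
eef_pos: [514.4, -283.4, 22.1]
eef_rot: [-3.142, 0.0, 0.01]
wrist_force: [0.4, 0.5, 0.1]
finger_gap: 15.5
```

```bash
python3 - <<'E'
from h import *
s,im,d=wrist('w18'); print(s['clock'],s['eef_pos'],s['eef_rot'],s['wrist_force'],s['finger_gap']); heldbar('w18',13.7)
E
```

```text
54.3 [ 514.43225951 -283.42927002   22.05651116] [-3.14157738e+00  2.45331300e-05  1.03864600e-02] [0.39358703 0.53405952 0.07770356] 15.456536462085783
far end x(tool) 96.6 -> centre 21.6; ytool at x=0 0.36 at 75 0.31 slope deg -0.04 width 15.9
```

View pics/w18.png

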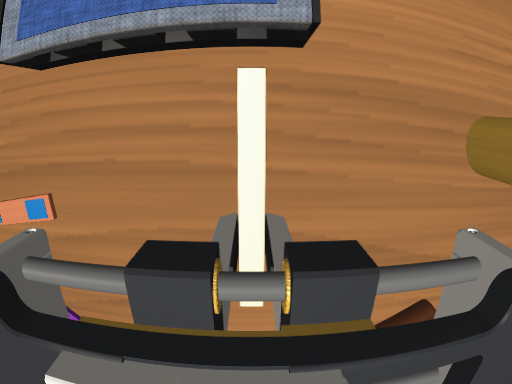

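>>> play_rows --commands '[{"x":0,"y":0,"z":-0.015,"wx":0,"wy":0,"wz":0,"grip":0.1},{"x":0,"y":0,"z":-0.03,"wx":0,"wy":0,"wz":0,"grip":0.1},{"x":0.0015,"y":-0.036,"z":-0.006,"wx":0,"wy":0,"wz":0,"grip":0.1},{"x":0.0015,"y":-0.036,"z":-0.006,"wx":0,"wy":0,"wz":0,"grip":0.1},{"x":0.0015,"y":-0.036,"z":-0.006,"wx":0,"wy":0,"wz":0,"grip":0.1},{"x":0.0015,"y":-0.036,"z":-0.006,"wx":0,"wy":0,"wz":0,"grip":0.1},{"x":0.0015,"y":-0.036,"z":-0.006,"wx":0,"wy":0,"wz":0,"grip":0.1},{"x":0.0015,"y":-0.036,"z":-0.006,"wx":0,"wy":0,"wz":0,"grip":0.1},{"x":0.0015,"y":-0.036,"z":-0.006,"wx":0,"wy":0,"wz":0,"grip":0.1},{"x":0.0015,"y":-0.036,"z":-0.006,"wx":0,"wy":0,"wz":0,"grip":0.1},{"x":0.0015,"y":-0.036,"z":-0.006,"wx":0,"wy":0,"wz":0,"grip":0.1},{"x":0.0015,"y":-0.036,"z":-0.006,"wx":0,"wy":0,"wz":0,"grip":0.1},{"x":0.0015,"y":-0.036,"z":-0.006,"wx":0,"wy":0,"wz":0,"grip":0.1},{"x":0.0015,"y":-0.036,"z":-0.006,"wx":0,"wy":0,"wz":0,"grip":0.1},{"x":0.0015,"y":-0.036,"z":-0.006,"wx":0,"wy":0,"wz":0,"grip":0.1},{"x":0.0015,"y":-0.036,"z":-0.006,"wx":0,"wy":0,"wz":0,"grip":0.1},{"x":0,"y":0,"z":0,"wx":0,"wy":0,"wz":-5,"grip":0.1},{"x":0,"y":0,"z":0,"wx":0,"wy":0,"wz":-7,"grip":0.1},{"x":0,"y":0,"z":0,"wx":0,"wy":0,"wz":-3.7,"grip":0.1}]'

```text
clock: 56.72
eef_pos: [530.6, 221.0, 152.2]
eef_rot: [-3.142, -0.001, 0.288]
wrist_force: [0.0, 0.7, -1.1]
finger_gap: 15.6
```

>>> play_rows --commands '[{"x":0,"y":0,"z":0.01,"wx":0,"wy":0,"wz":0,"grip":0.1},{"x":0,"y":0,"z":0,"wx":0,"wy":0,"wz":0,"grip":0.1},{"x":0,"y":0,"z":0,"wx":0,"wy":0,"wz":0,"grip":0.1}]'

```text
clock: 57.1
eef_pos: [530.5, 220.7, 141.1]
eef_rot: [-3.142, 0.0, 0.283]
wrist_force: [-0.1, 0.1, -0.3]
finger_gap: 15.9
```

```bash
python3 - <<'E'
from h import *
s,im,d=wrist('w19'); print(s['clock'],s['eef_pos'],s['eef_rot'],s['wrist_force'],s['finger_gap']); heldbar('w19',13.7)
go([531,220.5,80],.284)
z,h=toolz('w19'); im=z['im'].astype(int); c=(im[...,2]>170)&(im[...,0]>215)
for v in (105,125,170):
    on=np.nonzero(c[v,180:225])[0]+180; x,y=linefit(z,[(on[0]-.5,v),(on[-1]+.5,v)],56-h); print(v,on[0],on[-1],x,y,y.mean())
E
```

```text
57.1 [530.49333264 220.73471085 141.13811267] [-3.14158457e+00  5.48969879e-05  2.83487564e-01] [-0.1439521   0.0832967  -0.27548561] 15.915415520033848
far end x(tool) 96.5 -> centre 21.5; ytool at x=0 0.59 at 75 0.37 slope deg -0.17 width 22.0
shift(tool,mm) [ 0.4  0.4 61.2] then rotvec(deg) [-0.   -0.01 -0.02] rot-first shift [ 0.4  0.4 61.2]
105 188 203 [81.63693283 81.10555143] [-56.62306237 -42.03146202] -49.32726219380298
125 188 203 [63.51643157 63.10492883] [-56.89176565 -42.23590425] -49.56383495406132
170 189 204 [22.35663734 22.21745118] [-57.21254472 -42.25708933] -49.73481702290657
```

View pics/w19.png

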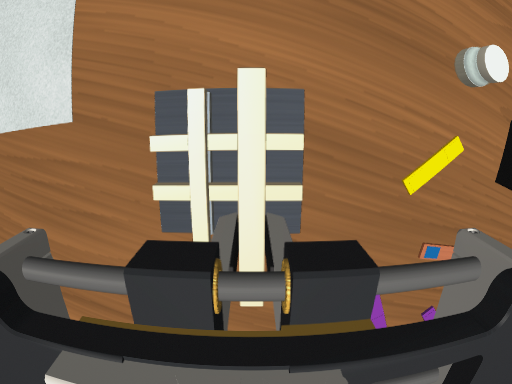

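Spacing is 49.6 mm. I'll correct by 0.4 mm and lower.

>>> play_rows --commands '[{"x":0.0004,"y":0.0003,"z":0.015,"wx":0,"wy":0,"wz":0,"grip":0.1},{"x":0,"y":0,"z":0.02,"wx":0,"wy":0,"wz":0,"grip":0.1},{"x":0,"y":0,"z":0.02,"wx":0,"wy":0,"wz":0,"grip":0.1},{"x":0,"y":0,"z":0.02,"wx":0,"wy":0,"wz":0,"grip":0.1},{"x":0,"y":0,"z":0.012,"wx":0,"wy":0,"wz":0,"grip":0.1},{"x":0,"y":0,"z":0.006,"wx":0,"wy":0,"wz":0,"grip":0.1},{"x":0,"y":0,"z":0.003,"wx":0,"wy":0,"wz":0,"grip":0.1},{"x":0,"y":0,"z":0.001,"wx":0,"wy":0,"wz":0,"grip":0.1},{"x":0,"y":0,"z":0,"wx":0,"wy":0,"wz":0,"grip":0.1}]'

```text
clock: 58.28
eef_pos: [531.1, 220.7, 44.4]
eef_rot: [-3.142, -0.001, 0.284]
wrist_force: [0.2, 0.6, -1.7]
finger_gap: 15.5
```

>>> play_rows --commands '[{"x":0,"y":0,"z":0.001,"wx":0,"wy":0,"wz":0,"grip":0.1},{"x":0,"y":0,"z":0.001,"wx":0,"wy":0,"wz":0,"grip":0.1},{"x":0,"y":0,"z":0.0003,"wx":0,"wy":0,"wz":0,"grip":0.1},{"x":0,"y":0,"z":0,"wx":0,"wy":0,"wz":0,"grip":0.1}]'

```text
clock: 58.78
eef_pos: [531.1, 220.6, 42.3]
eef_rot: [3.142, -0.001, 0.284]
wrist_force: [-2.0, -1.0, 4.8]
finger_gap: 15.7
```

>>> play_rows --commands '[{"x":0,"y":0,"z":0,"wx":0,"wy":0,"wz":0,"grip":0.2},{"x":0,"y":0,"z":0,"wx":0,"wy":0,"wz":0,"grip":0.28},{"x":0,"y":0,"z":0,"wx":0,"wy":0,"wz":0,"grip":0.36},{"x":0,"y":0,"z":-0.01,"wx":0,"wy":0,"wz":0,"grip":0.36},{"x":0,"y":0,"z":-0.03,"wx":0,"wy":0,"wz":0,"grip":0.36},{"x":0,"y":0,"z":-0.03,"wx":0,"wy":0,"wz":0,"grip":0.36},{"x":0,"y":0,"z":-0.03,"wx":0,"wy":0,"wz":0,"grip":0.36},{"x":0,"y":0,"z":0,"wx":0,"wy":0,"wz":0,"grip":0.36},{"x":0,"y":0,"z":0,"wx":0,"wy":0,"wz":0,"grip":0.36}]'

```text
clock: 59.9
eef_pos: [530.6, 220.5, 141.2]
eef_rot: [3.142, 0.001, 0.284]
wrist_force: [-0.4, -0.4, -0.1]
finger_gap: 34.0
```

```bash
python3 - <<'E'
from h import *
s,im,d=wrist('w20'); print(s['clock'],s['eef_pos'],s['eef_rot'],s['finger_gap'],s['wrist_force'])
z,h=toolz('w20'); im=z['im'].astype(int); c=(im[...,2]>170)&(im[...,0]>215)
for lo,hi in((180,225),(235,275)):
  for v in (105,125,170):
    on=np.nonzero(c[v,lo:hi])[0]+lo; x,y=linefit(z,[(on[0]-.5,v),(on[-1]+.5,v)],56-h); print(v,on[0],on[-1],x.mean().round(1),y.mean().round(1))
for u in (197,252):
    on=np.nonzero(c[60:,u])[0]+60; print('far',linefit(z,[(u,on[0]-.5)],56-h))
for n in ('scene','side'):
    im,d=manip.camera(n); save(n+'1',im); np.savez('%s1.npz'%n,im=im,d=d)
E
```

```text
59.9 [530.6398674  220.49099899 141.23704681] [3.14157001e+00 6.94986851e-04 2.84430032e-01] 34.03357743102743 [-0.38241943 -0.39136062 -0.14352417]
105 188 203 81.4 -49.3
125 188 203 63.3 -49.6
170 189 204 22.3 -49.8
105 243 259 80.4 0.2
125 243 259 62.6 0.2
170 243 259 22.0 0.1
far (array([96.29210303]), array([-47.86446727]))
far (array([97.04563124]), array([1.06644315]))
```

View pics/w20.png

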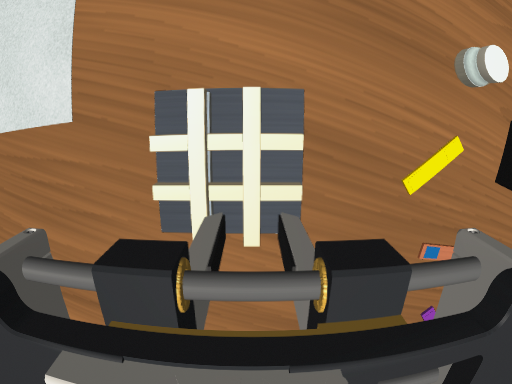

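View pics/side1.png

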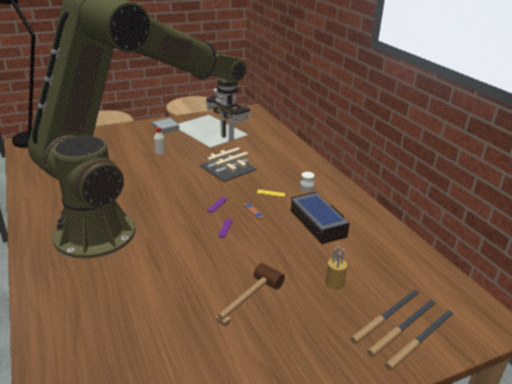

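View pics/scene1.png

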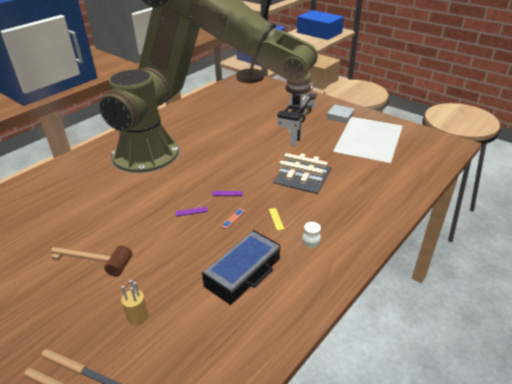

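Crib complete: upper spacing is 49.7 mm and the ends are level. Both fixed views show only one copper strip, and it has shifted from (241,213) to (233,218) in the scene view. I'll go and look at it.

>>> play_rows --commands '[{"x":-0.014,"y":0.039,"z":-0.0075,"wx":0,"wy":0,"wz":0,"grip":0.36},{"x":-0.014,"y":0.039,"z":-0.0075,"wx":0,"wy":0,"wz":0,"grip":0.36},{"x":-0.014,"y":0.039,"z":-0.0075,"wx":0,"wy":0,"wz":0,"grip":0.45},{"x":-0.014,"y":0.039,"z":-0.0075,"wx":0,"wy":0,"wz":0,"grip":0.45},{"x":-0.014,"y":0.039,"z":-0.0075,"wx":0,"wy":0,"wz":0,"grip":0.45},{"x":-0.014,"y":0.039,"z":-0.0075,"wx":0,"wy":0,"wz":0,"grip":0.45},{"x":-0.014,"y":0.039,"z":-0.0075,"wx":0,"wy":0,"wz":0,"grip":0.45},{"x":-0.014,"y":0.039,"z":-0.0075,"wx":0,"wy":0,"wz":0,"grip":0.45},{"x":0,"y":0,"z":0,"wx":0,"wy":0,"wz":-10.4,"grip":0.45},{"x":0,"y":0,"z":0,"wx":0,"wy":0,"wz":-10.4,"grip":0.45},{"x":0,"y":0,"z":0,"wx":0,"wy":0,"wz":-10.4,"grip":0.45},{"x":0,"y":0,"z":0,"wx":0,"wy":0,"wz":-10.4,"grip":0.45},{"x":0,"y":0,"z":0,"wx":0,"wy":0,"wz":-10.4,"grip":0.45},{"x":0,"y":0,"z":0,"wx":0,"wy":0,"wz":-10.4,"grip":0.45},{"x":0,"y":0,"z":0,"wx":0,"wy":0,"wz":-10.4,"grip":0.45},{"x":0,"y":0,"z":0,"wx":0,"wy":0,"wz":-10.4,"grip":0.45},{"x":0,"y":0,"z":0,"wx":0,"wy":0,"wz":0,"grip":0.45},{"x":0,"y":0,"z":0,"wx":0,"wy":0,"wz":0,"grip":0.45}]'

```text
clock: 62.3
eef_pos: [510.9, -110.3, 201.5]
eef_rot: [-3.141, -0.0, 1.732]
wrist_force: [-1.0, 0.1, -0.4]
finger_gap: 42.4
```

```bash
cat >> h.py <<'E'
def strip(tag,hz=6):
    z=np.load(tag+'.npz'); hsv=cv2.cvtColor(z['im'],cv2.COLOR_RGB2HSV)
    cop=(hsv[...,0]<12)&(hsv[...,1]>60)&(hsv[...,2]>200)
    blu=(hsv[...,0]>98)&(hsv[...,0]<112)&(hsv[...,1]>140)
    m=cv2.morphologyEx((cop|blu).astype(np.uint8),cv2.MORPH_OPEN,np.ones((3,3)))
    for b in blobs(m,400): 
        ys,xs=np.nonzero(b); print('strip?',xs.mean().round(),ys.mean().round(),b.sum(),rectof(z,b,hz))
E
python3 - <<'E'
from h import *
s,im,d=wrist('w21'); print(s['clock'],s['eef_pos'],s['eef_rot'],s['finger_gap'],s['wrist_force']); strip('w21')
E
```

```text
62.3 [ 510.92928664 -110.25606897  201.45071591] [-3.14114244e+00 -2.17277419e-04  1.73242428e+00] 42.403276778713035 [-1.00044823  0.0634233  -0.40360521]
strip? 258.0 142.0 526 (array([512.24230957, -70.43534088]), 38.16072463989258, 21.562158584594727, -80.71770000457764)
strip? 376.0 230.0 888 (array([ 704.80914307, -161.26931763]), 86.31700897216797, 30.414810180664062, 6.458142280578613)
```

View pics/w21.png

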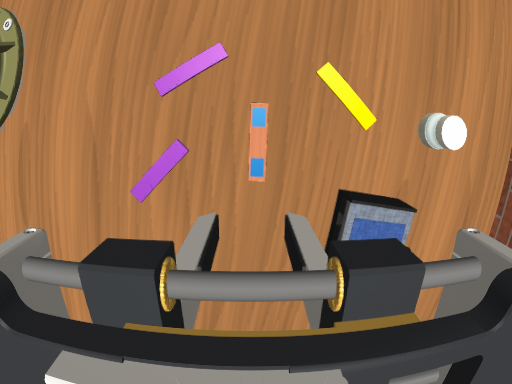

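```bash
python3 - <<'E'
from h import *
z=np.load('w21.npz'); im=z['im'].astype(int)
m=np.zeros(im.shape[:2],bool)
sat=cv2.cvtColor(z['im'],cv2.COLOR_RGB2HSV)
wood=(sat[...,0]>=9)&(sat[...,0]<20)&(sat[...,2]<215)
m=~wood; m[:,:240]=0;m[:,280:]=0;m[:95]=0;m[195:]=0
m=cv2.morphologyEx(m.astype(np.uint8),cv2.MORPH_OPEN,np.ones((3,3)))
for b in blobs(m,400):
    ys,xs=np.nonzero(b); c,w,h,a=rectof(z,b,6); print(xs.min(),xs.max(),ys.min(),ys.max(),c,w,h,a)
    go([c[0],c[1],60],np.radians(a if a>0 else a+180))
P=onplane(z,np.array([251,268,265,249.]),np.array([103,103,181,181.]),6); print(P.round(1),P.mean(0))
E
```

```text
249 267 103 180 [512.58557129 -70.08021545] 98.94818878173828 21.564268112182617 -82.72911357879639
shift(tool,mm) [ 39.4   8.2 141.5] then rotvec(deg) [-0.02 -0.01  2.02] rot-first shift [ 39.7   6.7 141.5]
[[ 496.2  -23.     6. ]
 [ 517.2  -19.5    6. ]
 [ 530.  -118.4    6. ]
 [ 509.6 -121.7    6. ]] [513.25562202 -70.67690954   6.        ]
```

>>> play_rows --commands '[{"x":0,"y":0,"z":0,"wx":0,"wy":0,"wz":2,"grip":0.45},{"x":0.0099,"y":0.0017,"z":0.035,"wx":0,"wy":0,"wz":0,"grip":0.45},{"x":0.0099,"y":0.0017,"z":0.035,"wx":0,"wy":0,"wz":0,"grip":0.45},{"x":0.0099,"y":0.0017,"z":0.035,"wx":0,"wy":0,"wz":0,"grip":0.45},{"x":0.01,"y":0.0017,"z":0.035,"wx":0,"wy":0,"wz":0,"grip":0.45},{"x":0,"y":0,"z":0,"wx":0,"wy":0,"wz":0,"grip":0.45},{"x":0,"y":0,"z":0,"wx":0,"wy":0,"wz":0,"grip":0.45}]'

```text
clock: 63.22
eef_pos: [513.2, -70.5, 63.1]
eef_rot: [3.14, 0.001, 1.701]
wrist_force: [0.2, -0.8, 0.1]
finger_gap: 42.2
```

```bash
python3 - <<'E'
from h import *
s,im,d=wrist('w22'); print(s['clock'],s['eef_pos'],s['eef_rot'],s['finger_gap'],s['wrist_force'])
E
```

```text
63.225 [513.2498584  -70.45635179  63.12072698] [3.14011717e+00 5.35205634e-04 1.70050262e+00] 42.17940133471116 [ 0.17424325 -0.79292647  0.13330952]
```

View pics/w22.png

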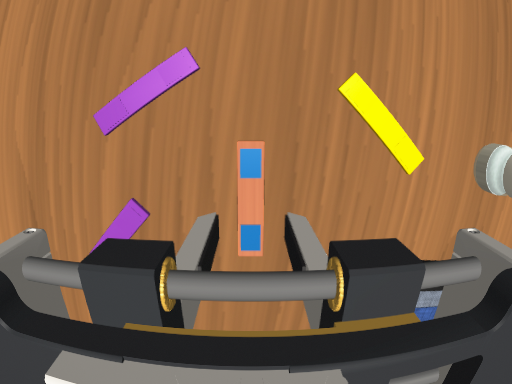

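```bash
python3 - <<'E'
from h import *
z,h=toolz('w22')
for zz in (6,):
    x,y=linefit(z,[(236.5,141.5),(265,141.5),(263,255.5),(237.5,255.5)],zz-h); print(np.c_[x,y].round(1),x.mean(),y.mean())
E
```

```text
[[ 49.5 -11.8]
 [ 49.5  10.9]
 [-49.5  10.2]
 [-49.5 -12.3]] -0.008633397747470184 -0.7574521519185908
```

>>> play_rows --commands '[{"x":0,"y":-0.0009,"z":0.0125,"wx":0,"wy":0,"wz":0,"grip":0.45},{"x":0,"y":0,"z":0.0125,"wx":0,"wy":0,"wz":0,"grip":0.45},{"x":0,"y":0,"z":0.0125,"wx":0,"wy":0,"wz":0,"grip":0.45},{"x":0,"y":0,"z":0.0125,"wx":0,"wy":0,"wz":0,"grip":0.45},{"x":0,"y":0,"z":0.006,"wx":0,"wy":0,"wz":0,"grip":0.45},{"x":0,"y":0,"z":0.002,"wx":0,"wy":0,"wz":0,"grip":0.45},{"x":0,"y":0,"z":0,"wx":0,"wy":0,"wz":0,"grip":0.4},{"x":0,"y":0,"z":0,"wx":0,"wy":0,"wz":0,"grip":0.35}]'

```text
clock: 64.28
eef_pos: [511.9, -70.2, 4.1]
eef_rot: [3.141, 0.0, 1.702]
wrist_force: [-0.0, 1.0, 0.4]
finger_gap: 33.4
```

>>> play_rows --commands '[{"x":0,"y":0,"z":0.0015,"wx":0,"wy":0,"wz":0,"grip":0.32},{"x":0,"y":0,"z":0.0008,"wx":0,"wy":0,"wz":0,"grip":0.3},{"x":0,"y":0,"z":0,"wx":0,"wy":0,"wz":0,"grip":0.27},{"x":0,"y":0,"z":0,"wx":0,"wy":0,"wz":0,"grip":0.25},{"x":0,"y":0,"z":0,"wx":0,"wy":0,"wz":0,"grip":0.2},{"x":0,"y":0,"z":0,"wx":0,"wy":0,"wz":0,"grip":0.15},{"x":0,"y":0,"z":0,"wx":0,"wy":0,"wz":0,"grip":0.15}]' --squeeze 35

```text
clock: 65.15
eef_pos: [511.7, -70.2, 1.5]
eef_rot: [3.141, 0.0, 1.702]
wrist_force: [0.8, -0.1, -0.1]
finger_gap: 21.5
```

>>> play_rows --commands '[{"x":0,"y":0,"z":-0.01,"wx":0,"wy":0,"wz":0,"grip":0.15},{"x":0,"y":0,"z":-0.025,"wx":0,"wy":0,"wz":0,"grip":0.15},{"x":0,"y":0,"z":-0.025,"wx":0,"wy":0,"wz":0,"grip":0.15},{"x":0.0348,"y":0.0083,"z":-0.008,"wx":0,"wy":0,"wz":0,"grip":0.15},{"x":0.0348,"y":0.0083,"z":-0.008,"wx":0,"wy":0,"wz":0,"grip":0.15},{"x":0.0348,"y":0.0083,"z":-0.008,"wx":0,"wy":0,"wz":0,"grip":0.15},{"x":0.0348,"y":0.0083,"z":-0.008,"wx":0,"wy":0,"wz":0,"grip":0.15},{"x":0.0348,"y":0.0083,"z":-0.008,"wx":0,"wy":0,"wz":0,"grip":0.15},{"x":0.0348,"y":0.0083,"z":-0.008,"wx":0,"wy":0,"wz":0,"grip":0.15},{"x":0.0348,"y":0.0083,"z":-0.008,"wx":0,"wy":0,"wz":0,"grip":0.15},{"x":0.0348,"y":0.0083,"z":-0.008,"wx":0,"wy":0,"wz":0,"grip":0.15},{"x":0.0348,"y":0.0083,"z":-0.008,"wx":0,"wy":0,"wz":0,"grip":0.15},{"x":0,"y":0,"z":0,"wx":0,"wy":0,"wz":-4.4,"grip":0.15},{"x":0,"y":0,"z":0,"wx":0,"wy":0,"wz":-4.3,"grip":0.15},{"x":0,"y":0,"z":0,"wx":0,"wy":0,"wz":0,"grip":0.15},{"x":0,"y":0,"z":0,"wx":0,"wy":0,"wz":0,"grip":0.15}]'

```text
clock: 67.15
eef_pos: [544.8, 250.0, 133.7]
eef_rot: [3.141, -0.0, 1.852]
wrist_force: [-0.1, -0.4, -1.4]
finger_gap: 21.3
```

```bash
python3 - <<'E'
from h import *
s,im,d=wrist('w23'); print(s['clock'],s['eef_pos'],s['eef_rot'],s['finger_gap'],s['wrist_force']); go([544.8,250.5,70],1.8545)
E
```

```text
67.15 [544.83175366 250.01257893 133.7402224 ] [ 3.14149315e+00 -2.41906537e-05  1.85163985e+00] 21.269624294924387 [-0.09643946 -0.4337205  -1.39375055]
shift(tool,mm) [ 0.5  0.1 63.7] then rotvec(deg) [ 0.01 -0.   -0.15] rot-first shift [ 0.5  0.1 63.7]
```

View pics/w23.png

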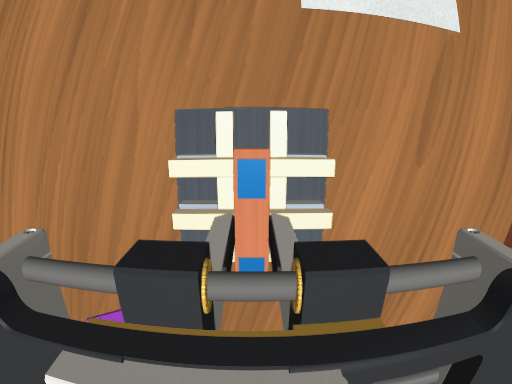

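```bash
python3 - <<'E'
from h import *
z,h=toolz('w23'); im=z['im'].astype(int)
c=(im[...,2]>150)&(im[...,0]>200)
for u in (200,300,315):
    on=np.nonzero(c[140:240,u])[0]+140; g=[a for a in np.split(on,np.nonzero(np.diff(on)>1)[0]+1) if len(a)>5]
    for a in g: x,y=linefit(z,[(u,a[0]-.5),(u,a[-1]+.5)],56-h); print('bar',u,a[0],a[-1],x.round(1),x.mean().round(1),y.mean().round(1))
for v in (167,220):
    on=np.nonzero(c[v,150:350])[0]+150; x,y=linefit(z,[(on[0]-.5,v),(on[-1]+.5,v)],56-h); print('ends',y.round(1),y.mean())
print('strip',[a.round(1) for a in linefit(z,[(233.5,149),(268.5,149),(234.5,210),(269,210)],4.5)])
E
```

```text
bar 200 160 176 [32.6 17.3] 24.9 -45.6
bar 200 214 229 [-17.3 -33. ] -25.2 -47.7
bar 300 159 176 [33.3 17.2] 25.3 43.0
bar 300 213 228 [-16.4 -32.1] -24.2 44.9
bar 315 159 176 [33.5 17.3] 25.4 56.6
bar 315 213 228 [-16.5 -32.4] -24.4 59.2
ends [-74.6  74.8] 0.0791386461023933
ends [-74.2  75.2] 0.5322547133898325
strip [array([49.4, 49.4, 11.7, 11.7]), array([-10.6,  10.1, -10.5,  10.8])]
```

>>> play_rows --commands '[{"x":0.0006,"y":0.0001,"z":0.015,"wx":0,"wy":0,"wz":-0.2,"grip":0.15},{"x":0,"y":0,"z":0.02,"wx":0,"wy":0,"wz":0,"grip":0.15},{"x":0,"y":0,"z":0.02,"wx":0,"wy":0,"wz":0,"grip":0.15},{"x":0,"y":0,"z":0.012,"wx":0,"wy":0,"wz":0,"grip":0.15},{"x":0,"y":0,"z":0.005,"wx":0,"wy":0,"wz":0,"grip":0.15},{"x":0,"y":0,"z":0.002,"wx":0,"wy":0,"wz":0,"grip":0.15},{"x":0,"y":0,"z":0,"wx":0,"wy":0,"wz":0,"grip":0.15},{"x":0,"y":0,"z":0,"wx":0,"wy":0,"wz":0,"grip":0.15}]'

```text
clock: 68.2
eef_pos: [545.0, 250.8, 60.0]
eef_rot: [3.141, -0.0, 1.857]
wrist_force: [-0.4, -0.0, -1.3]
finger_gap: 21.3
```

>>> play_rows --commands '[{"x":0,"y":0,"z":0.001,"wx":0,"wy":0,"wz":0,"grip":0.15},{"x":0,"y":0,"z":0.001,"wx":0,"wy":0,"wz":0,"grip":0.15},{"x":0,"y":0,"z":0,"wx":0,"wy":0,"wz":0,"grip":0.15},{"x":0,"y":0,"z":0,"wx":0,"wy":0,"wz":0,"grip":0.15}]'

```text
clock: 68.7
eef_pos: [544.8, 250.7, 57.5]
eef_rot: [3.142, 0.0, 1.857]
wrist_force: [0.3, -0.4, -0.7]
finger_gap: 21.3
```

>>> play_rows --commands '[{"x":0,"y":0,"z":0.0005,"wx":0,"wy":0,"wz":0.1,"grip":0.15},{"x":0,"y":0,"z":0.0003,"wx":0,"wy":0,"wz":0,"grip":0.15},{"x":0,"y":0,"z":0,"wx":0,"wy":0,"wz":0,"grip":0.15}]'

```text
clock: 69.08
eef_pos: [544.9, 250.7, 57.4]
eef_rot: [3.141, -0.0, 1.855]
wrist_force: [-3.5, -1.1, 7.4]
finger_gap: 21.4
```

>>> play_rows --commands '[{"x":0,"y":0,"z":0,"wx":0,"wy":0,"wz":0,"grip":0.26},{"x":0,"y":0,"z":0,"wx":0,"wy":0,"wz":0,"grip":0.32},{"x":0,"y":0,"z":0,"wx":0,"wy":0,"wz":0,"grip":0.36},{"x":0,"y":0,"z":-0.01,"wx":0,"wy":0,"wz":0,"grip":0.36},{"x":0,"y":0,"z":-0.03,"wx":0,"wy":0,"wz":0,"grip":0.36},{"x":0,"y":0,"z":-0.03,"wx":0,"wy":0,"wz":0,"grip":0.36},{"x":0,"y":0,"z":-0.03,"wx":0,"wy":0,"wz":0,"grip":0.36},{"x":-0.03,"y":0,"z":-0.02,"wx":0,"wy":0,"wz":0,"grip":0.36},{"x":-0.04,"y":0,"z":-0.02,"wx":0,"wy":0,"wz":0,"grip":0.36},{"x":0,"y":0,"z":0,"wx":0,"wy":0,"wz":0,"grip":0.36},{"x":0,"y":0,"z":0,"wx":0,"wy":0,"wz":0,"grip":0.36}]'

```text
clock: 70.45
eef_pos: [564.2, 183.8, 196.6]
eef_rot: [-3.141, -0.0, 1.855]
wrist_force: [0.4, 1.1, -1.5]
finger_gap: 33.6
```

```bash
python3 - <<'E'
from h import *
s,im,d=wrist('w24'); print(s['clock'],s['eef_pos'],s['eef_rot'],s['finger_gap'],s['wrist_force'])
for n in ('scene','side'):
    im,d=manip.camera(n); save(n+'2',im)
    if n=='side': cv2.imwrite('pics/side2c.png',cv2.resize(im[90:290,130:370,::-1],None,fx=3,fy=3,interpolation=2))
E
```

```text
70.45 [564.19950719 183.82133316 196.62638752] [-3.14147243e+00 -1.49959987e-04  1.85503802e+00] 33.601714946779474 [ 0.35052304  1.08327842 -1.54028532]
```

View pics/w24.png

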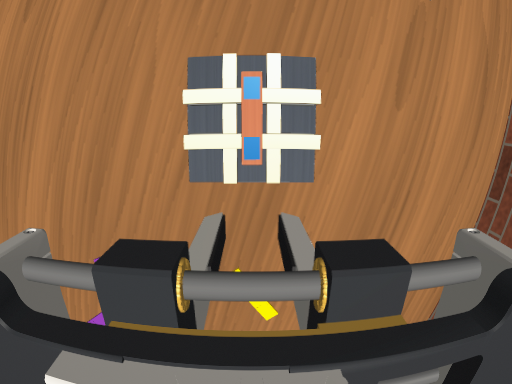

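View pics/side2c.png

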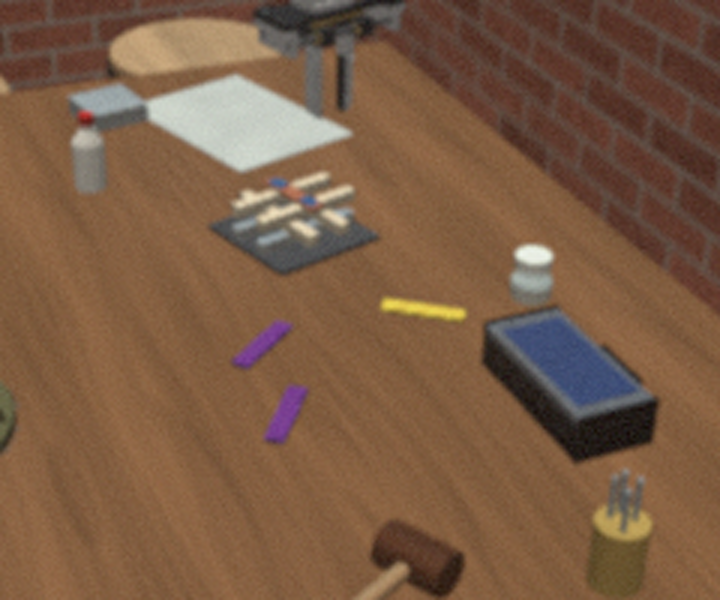

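View pics/scene2.png

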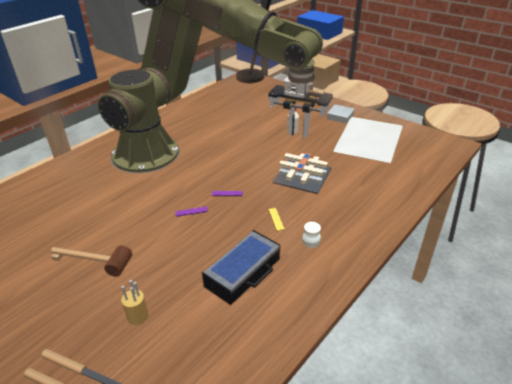

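The wrist view shows the strip lying flat (rows 72–164, columns 241–263), centred over the upper bars at rows 97 and 142. The crib sits square on the plate, and neither fixed camera shows another copper strip. The robot is clear, so I'm handing in.

```bash
python3 -c "
from h import *
print(manip.sign_off(), manip.read_state()['clock'])"
```

```text
the job is handed in; nothing more can be done
the job is handed in; nothing more can be done
```

The crib is built and the copper strip is laid on top. I handed the job in at about 70.6 s of the 210 s allowed, with the gripper clear of everything.

- **Extraction:** I drew all four bars straight out of the case. Pull readings were about 10–12 N and side force stayed under about 1.3 N, so no wiggling was needed.
- **Crib:** Two bars lie across the ribs and two across those. Measured spacing was about 49.6 mm for the lower pair and 49.7 mm for the upper pair. Both pairs are centred on the base to about 1 mm, and the bar ends are level.
- **Strip:** Only one copper strip was visible. It had been knocked a few centimetres before I picked it up, so I measured its position again first. It now lies flat across both upper bars; I lined its middle up to within about 1 mm of midway before lowering it.
- **Last checks:** The final wrist view shows the strip flat and square on the crib. The scene and side views show no other copper strip, and the mallet, pot, jar and bottle look unmoved. The table directly behind the robot's base can't be seen in those views. I saw no grip slip, and no check failed or disagreed.

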